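Clear the bench centres and mount a turning blank

TASK

Lift the finished spindle out of the saddles of the bench centres and lay it on the flat dark wooden board. Wipe all the loose wood chips off the bed into the metal tray on its near side, pushing them with the scraper block and not with the gripper, then stand the scraper upright on its rubber mat again. After the bed is clear, mount the square wood blank between the two points: slide the tailstock up until both points sit snugly in the holes in the blank's ends, and then swing the tailstock's lever all the way over to lock it. Leave the glue bottle, mug, hammer and tin alone.

Things in the scene. Friction and masses are not known exactly. Their poses are not given: they have to be found in the camera images.
- centres: Bench centres, fixed: grey flat bed 120 mm wide (its x), 555 mm long (its y), top 45 mm above the table, no rim. Origin: centre of the bed's underside; x points away from the robot, y along the bed to the headstock end. The green headstock (80 x 60 mm, top 150 mm above the table) stands at the +y end. The bed is open from the tailstock to the nearer saddle (its face at y +29).
- saddles (a point): Half-way between the two aluminium saddles that carry the blank until it is held, on their floor level, 86 mm above the table, centres' x 0, y +96. Each is a U, 45 mm wide inside, flared to about 65 mm, lips 111 mm above the table, 74 mm wide overall, 15 to 18 mm thick, centred 58 mm either way along y; between them 100 mm of bare bed, where chips may lie too. Axes as the centres.
- tray_floor (a point): Middle of the floor of the chip tray, fixed along the robot's side of the bed (4 mm above the table, centres' x -112, y -5.5): open steel tray 104 x 375 mm inside (x, y), its near and end walls 30 mm high, the bed's side being its fourth wall. Axes as the centres.
- seat (a point): Where the blank's middle is when the blank is held by both points: on the line of the points, 107 mm above the table, centres' x 0, y +97. Axes as the centres. Resting in the saddles it is 1 mm lower. The headstock's steel point faces -y, tip 89 mm ahead (+y) of the seat: a cone 16 mm long, 20 mm across at its root, 4 mm at its tip.
- tail (a joint): Tailstock's place along the bed in m: 0 fully back, growing as it slides to the headstock (centres' +y); about 0.160 when the blank is held snugly by both points (each point about 11 mm deep in its hole), stop at 0.175. Friction about 5 N; stays where it is left.
- tail_grip (a point): Grip place on the tailstock's upright green block, 17 mm below its top, 133 mm above the table, on the block's axis. The block is 50 mm wide (x), 45 mm long (y). Its point is like the headstock's, faces +y, tip 53.5 mm ahead (+y) of this place and 26 mm lower. Axes as the centres.
- lever (a joint): Lock lever on the tailstock's low rear part, rad: 0 loose (pointing backwards, -y, and away from the robot), 1.2 fully locked (backwards and towards the robot); turns about the vertical through lever_pivot, clockwise from above. Friction about 0.06 N m (1 N at the knob); stays where it is left. It does not really hold the slide.
- lever_knob (a point): Middle of the grip part of the lever's upright black knob, 20 mm diameter, 45 mm tall, top 145 mm and this point 126 mm above the table; 65 mm from the pivot.
- lever_pivot (a point): Point on the lever's vertical turning axis at the same height as lever_knob; 43 mm behind (-y) tail_grip.
- blank_middle (a point): Centre of the plain square wood turning blank, 40 x 40 x 200 mm, 0.22 kg; its own x runs along its length; it starts lying flat on the table. In the middle of each end is a 15 mm square hole, 18 mm deep; either end may face the headstock.
- scraper_grip (a point): Grip point on the scraper block's handle, 125 mm above its underside. The scraper is all wood: a foot 24 mm thick (its x) x 80 mm wide (its y) x 28 mm high, from whose middle rises a 24 x 24 mm handle to 150 mm above the underside. 0.25 kg, z up, stands by itself.
- spindle_middle (a point): Centre of the finished wood spindle, 200 mm long (its x): square 40 x 40 mm ends, each 55 mm long, and between them a round turned waist, 90 mm long and 32 to 34 mm thick with two 38 mm beads 40 mm either side of the middle; 0.18 kg. It starts lying in the two saddles, middle 106 mm above the table.
- board: Flat dark wooden board, 90 (x) x 220 (y) x 10 mm, fixed on the table, for the finished spindle, which lies along it. Origin: centre of its underside.
- mat: Black rubber mat, 110 x 110 x 3 mm, fixed on the table, on which the scraper stands. Origin: centre of its underside.
- chip1_middle (a point): Centre of a loose wood chip 60 x 20 x 12 mm (x, y, z), 15 g, lying on the bed; three to six of the six chips are there, some between the saddles and some between saddle and tailstock.
- chip2_middle (a point): Centre of a loose wood chip 60 x 20 x 12 mm (x, y, z), 15 g, lying on the bed; three to six of the six chips are there, some between the saddles and some between saddle and tailstock.
- chip3_middle (a point): Centre of a loose wood chip 60 x 20 x 12 mm (x, y, z), 15 g, lying on the bed; three to six of the six chips are there, some between the saddles and some between saddle and tailstock.
- chip4_middle (a point): Centre of a loose wood chip 60 x 20 x 12 mm (x, y, z), 15 g, lying on the bed; three to six of the six chips are there, some between the saddles and some between saddle and tailstock.
- chip5_middle (a point): Centre of a loose wood chip 60 x 20 x 12 mm (x, y, z), 15 g, lying on the bed; three to six of the six chips are there, some between the saddles and some between saddle and tailstock.
- chip6_middle (a point): Centre of a loose wood chip 60 x 20 x 12 mm (x, y, z), 15 g, lying on the bed; three to six of the six chips are there, some between the saddles and some between saddle and tailstock.
- glue: Yellow glue bottle, 60 mm diameter, 170 mm high, on the left; bystander. Origin: centre of its underside.
- mug: Blue mug, 84 mm diameter, 95 mm high, on the left; bystander. Origin: centre of its underside.
- mallet: Hammer lying flat on the far left beside the robot, handle towards the robot's side; bystander.
- tin: Plain metal tin, 80 mm diameter, 100 mm high, on the right; bystander. Origin: centre of its underside.
Things that resemble listed ones, but are neither listed nor needed, are in the scene too. Leave any pink or turquoise look-alike of the part that bears chip5_middle alone.

How it is judged:
By the outcome, as a careful person would: the job done as asked, in the order asked, and still so for the second after the job is handed in, with the robot touching nothing.
Of chip1, chip2, chip3, chip4, chip5, chip6 only 3 to 6 are there at a start; the rules pass over those that are not, and their reading is None.
At some moment in a run one of blank, spindle may be knocked a few centimetres aside while the robot is not near it.
It also fails if it takes over 192 s, if anything falls off the work surface, if the arm or the gripper's body presses on something with over 40 N, if the wrist force passes 120 N, or if a joint passes its speed limit or range.

ROBOT

A 6-joint arm with a two-finger parallel gripper is mounted at the origin on the work surface. World frame = base frame: x ahead of the robot, y to its left, z up, the work surface at z = 0. Lengths are in m, angles in rad, forces in N, time in s.
With the tool pointing down it reaches from about 0.35 to 0.875 m from the base axis. Payload 4.2 kg.
Tool frame: the origin (TCP) lies on the centre line of the jaws, within the pads' length; the fingertips stand 11 mm ahead of it and the grasp point (between the pads) lies 8 mm behind it (arm.nose_length is the distance from the TCP to the fingertips, in m); x points along the fingers, y is the direction in which the jaws open and shut, and the axes are right-handed (so a half turn about x gives the same grasp; the last joint's range is limited). The gripper opens to 85 mm and grips with 20 to 120 N. Pads are 22 mm wide; open, the fingers measure 114 mm over their backs; the gripper's body (76 mm by 85 mm) begins 54 mm behind the grasp point. The pads swing forward as they close: fully open they stand 13 mm farther back than shut.
Start: joints at [1.537, 0.385, 0.008, 0, -1.194, -0.259], TCP at [0.18, 0.598, 0.242] pointing down, gripper open.
Joint ranges: [-3.14, 3.14], [-1.21, 2.06], [-1.07, 1.41], [-3.16, 2.05], [-2.99, -0.16], [-3.1, 3.1]. Speed limits (rad/s): [2.79, 2.79, 3.14, 3.14, 3.14, 3.14].

INTERFACE

Orientations are given as a 3x3 rotation matrix whose columns are the frame's x, y, z axes.
In Python, from cell import telemetry, imaging, order, arm gives the robot as it stands. The module is installed in compiled form; this text tells all that it offers.
- The arm moves only by the tool arm_command, never from a script. Its argument "motion" is a list of rows, each a list of 5 numbers: the shift along the tool's x, y, z in units of 40 mm (1.0 is 40 mm), then the turn about the tool's x in units of 5 degrees (1.0 is 5 degrees), then the opening in per cent of the stroke, from 0 (shut) to 100 (fully open). A call has exactly 10 rows; each row is the pose to reach, as a shift and turn from the pose commanded when the call began, along the tool's axes at that moment; what a row does not reach only later rows make up. A row lasts 1/12 s, in which the tool goes at most 41.7 mm and 7.16 degrees, less where a joint would pass 70% of its speed; a pose out of reach is approached as far as the arm can. A call with a gripper value outside its range is refused whole. The fingers move at their own pace and stop on an object; "grip_force" is the grip in N (left out, the last holds). Time passes only in rows, so rows that repeat a pose let the fingers close, or fill a call up. It gives the time, the measured TCP pose, the force and the opening at its end, in the units of the state.
- telemetry.state(): the state, without advancing time (a new reading comes with each control period).
- imaging.capture(name): name is "side" or "top"; returns the picture (480x640x3 uint8, red, green, blue); there is no depth.
- imaging.get_calibration(name): a dict with "intrinsics" (3x3 intrinsics, pixels), "world_from_camera" (4x4, takes a point from camera to world coordinates). Camera axes: x right, y up, looking along -z (the intrinsics and any distortion apply to the point x, -y, -z); pixel columns grow to the right and rows downward; lengths in m; the calibration is good to about 2 mm. A picture is of the moment at which its call begins. get_calibration takes no time and is no camera call.
- order.close_job(): hands the job in, once; it reports no verdict.
The state is a dict: "time": time; "qpos": joint angles; "qd": joint speeds; "tau": joint torques, N m; "position": TCP position; "tcp_rot": TCP orientation; "contact_force": force on the tool from outside, world axes, zero at the start; "moment": the same for the moment, N m; "width": opening from 0.0 (shut) to 1.0 (fully open).
Only numpy, scipy, OpenCV 4.12 (cv2) and the standard library are available. Lean on these libraries where they do the work, as an engineer would, in place of code of your own. Each camera call takes 0.05 s, during which the arm holds its last target. There are 200 camera calls.

## Working session

There is one attempt and no reset: what is moved stays moved. The work goes in short steps, Python scripts to look and compute and a tool call to move; the robot and the scene stay as the last step left them, time stands still between calls to the robot, and variables do not carry over. Pictures are saved under pics/ and viewed, about 12 in all and at most 16, crops included, and the job is handed in when it is done.

Besides the shell and the picture viewer there is one more tool, called after "Emit:" in YAML: its name, and indented under it one key for each argument. arm_command: Moves the arm, as the interface text tells. Its arguments: {"type":"object","properties":{"motion":{"type":"array","items":{"type":"array","items":{"type":"number"}}},"grip_force":{"type":"number"}},"required":["motion"]}

```bash
mkdir -p pics
cat > h.py <<'E'
import numpy as np, cv2
from cell import telemetry, imaging, order, arm
def cap(n,f=None):
    im=imaging.capture(n)
    if f: cv2.imwrite('pics/'+f,im[:,:,::-1])
    return im
def ray(n,u,v):
    c=imaging.get_calibration(n);K=c['intrinsics'];T=c['world_from_camera']
    d=np.linalg.inv(K)@np.array([u,v,1.]); d=np.array([d[0],-d[1],-d[2]])
    return T[:3,3],T[:3,:3]@d
def onz(n,u,v,z):
    o,d=ray(n,u,v); return o+d*(z-o[2])/d[2]
def pix(n,p):
    c=imaging.get_calibration(n);K=c['intrinsics'];T=np.linalg.inv(c['world_from_camera'])
    q=T@np.append(p,1.); q=K@np.array([q[0],-q[1],-q[2]]); return q[:2]/q[2]
def tool(goal,yaw=None):
    "goal TCP world -> units in tool axes; yaw: wanted direction (deg) of tool y in world, mod 180"
    s=telemetry.state(); R=np.array(s['tcp_rot']); d=R.T@(np.array(goal)-s['position'])/.04
    t=0
    if yaw is not None:
        y=np.degrees(np.arctan2(R[1,1],R[0,1])); t=((y-yaw)+90)%180-90  # tool x down: + turn lowers yaw
        t/=5
    return np.round(d,3),round(t,2)
E
python3 - <<'E'
from h import *
for n in('side','top'):
    cap(n,n+'0.png'); c=imaging.get_calibration(n); print(n,{k:np.round(v,3).tolist() for k,v in c.items()})
s=telemetry.state(); print({k:np.round(v,3).tolist() for k,v in s.items()}, arm.nose_length)
E
```

```text
side {'intrinsics': [[600.413, 0.0, 310.846], [0.0, 600.413, 242.426], [0.0, 0.0, 1.0]], 'world_from_camera': [[0.744, 0.463, -0.482, -0.324], [-0.668, 0.529, -0.523, -0.866], [0.013, 0.711, 0.703, 1.344], [0.0, 0.0, 0.0, 1.0]]}
top {'intrinsics': [[550.017, 0.0, 314.87], [0.0, 550.017, 239.601], [0.0, 0.0, 1.0]], 'world_from_camera': [[0.028, 0.981, -0.192, 0.285], [-1.0, 0.028, -0.005, 0.052], [0.0, 0.192, 0.981, 1.325], [0.0, 0.0, 0.0, 1.0]]}
{'time': 0.1, 'qpos': [1.537, 0.385, 0.007, -0.0, -1.194, -0.259], 'qd': [0.001, -0.002, 0.0, 0.0, -0.0, 0.002], 'tau': [-0.001, -39.332, 18.893, 4.198, -0.003, 0.0], 'position': [0.18, 0.598, 0.241], 'tcp_rot': [[-0.0, -0.289, -0.957], [-0.002, -0.957, 0.289], [-1.0, 0.002, -0.0]], 'contact_force': [-0.048, -0.461, 0.488], 'moment': [-0.008, -0.012, -0.021], 'width': 0.999} 0.011
```

View pics/side0.png

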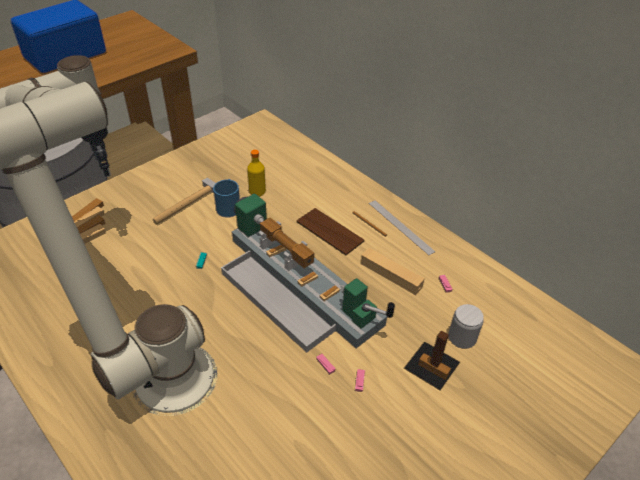

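View pics/top0.png

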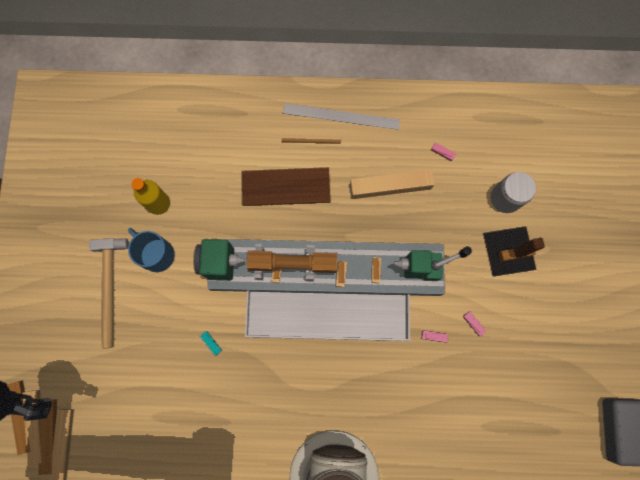

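The side view shows the bed running from the headstock (250,215) to the tailstock (355,300). In the top view the spindle is at (292,261), the board at (286,187) and the blank at (391,184). The scraper is at (520,250) on its mat and the tin at (515,190). Chips lie at about (277,275), (341,273) and (376,270), with pink and turquoise look-alikes on the table. I'll check with one close crop.

Run:
```python
import cv2
t=cv2.imread('pics/top0.png')
cv2.imwrite('pics/c1.png',cv2.resize(t[160:350,190:450],None,fx=3,fy=3,interpolation=cv2.INTER_CUBIC))
```

```text
(no output)
```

View pics/c1.png

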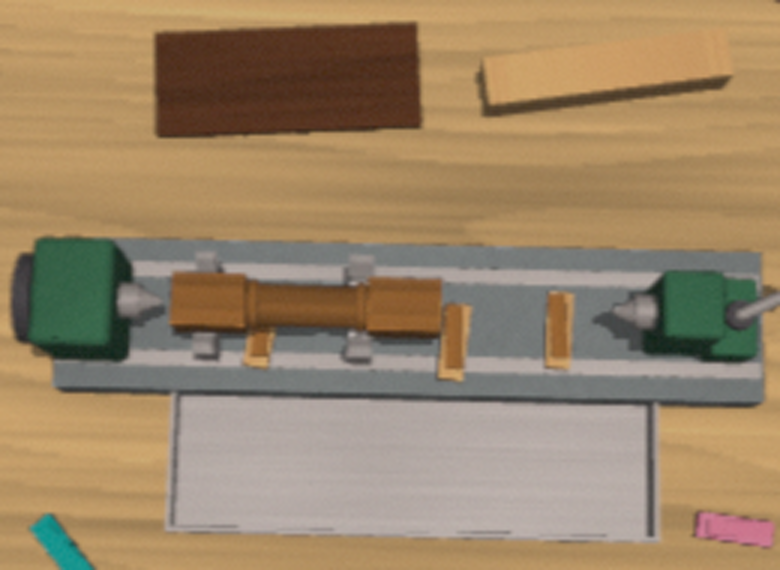

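Three chips are clear in the crop: (258,347), (454,340) and (559,330). The fixed pieces are easy to tell apart. Blank candidates are the pale block (391,184), the thin stick (311,141) and the steel rule (340,117); I choose the pale 40 mm block. Scraper candidates are the T-shaped block on the black mat (520,250) and the hammer (108,290); I choose the one on the mat. Now I'll measure.

Run:
```python
from h import *
t=cv2.imread('pics/top0.png'); hsv=cv2.cvtColor(t,cv2.COLOR_BGR2HSV).astype(int)
H,S,V=hsv[...,0],hsv[...,1],hsv[...,2]
# bed edges by columns: blue-grey low saturation vs wood
m=((H>80)&(H<130)&(S>15)&(S<90)).astype(np.uint8)
far=[];near=[]
for u in list(range(260,400,4)):
    c=np.flatnonzero(((S[:,u]<75))[225:262])
    far.append(onz('top',u,225+c[0]-.5,.045))
far=np.array(far); p=np.polyfit(far[:,1],far[:,0],1); print('far edge x=',p, 'res',np.std(far[:,0]-np.polyval(p,far[:,1])))
for u in list(range(215,242,3))+list(range(415,440,3)):
    c=np.flatnonzero(S[270:305,u]<75); near.append(onz('top',u,270+c[-1]+.5,.045))
near=np.array(near); q=np.polyfit(near[:,1],near[:,0],1); print('near',q,'res',np.std(near[:,0]-np.polyval(q,near[:,1])))
R=[onz('top',190+762/3,160+404/3,.045),onz('top',190+760/3,160+252/3,.045)]
for v in (250,255,285,290):
    c=np.flatnonzero(S[v,400:470]<75); print('right end',onz('top',400+c[-1]+.5,v,.045))
for v in (283,287):
    c=np.flatnonzero(S[v,195:240]<75); print('left end',onz('top',195+c[0]-.5,v,.045))
def C(x,y,z,n=''): print(n,np.round(onz('top',190+x/3,160+y/3,z),4))
C(258,347,.057,'chip');C(454,340,.057,'chip');C(559,330,.057,'chip')
C(484,58,.04,'blank');C(725,30,.04,'blank');C(732,75,.04,'blank');C(489,105,.04,'blank')
for a in ((155,32),(416,23),(421,126),(158,136)): C(*a,.01,'board')
C(172,273,.126,'spL');C(441,280,.126,'spR')
C(172,330,.126,'spL');C(441,337,.126,'spR')
# mat & scraper
mm=(V<60).astype(np.uint8);mm[:,:470]=0;mm[:225]=0;mm[290:]=0;mm[:,545:]=0
print('mat clicks')
for a in ((484,231),(527,227),(535,270),(492,275)): print(np.round(onz('top',*a,.003),4))
t=cv2.imread('pics/top0.png');s=cv2.imread('pics/side0.png')
a=cv2.resize(t[220:285,395:555],None,fx=4.5,fy=4.5,interpolation=cv2.INTER_CUBIC)
b=cv2.resize(s[265:400,330:480],None,fx=2.2,fy=2.2,interpolation=cv2.INTER_CUBIC)
o=np.zeros((600,720,3),np.uint8);o[:a.shape[0],:a.shape[1]]=a[:,:720];o[295:295+b.shape[0],:b.shape[1]]=b
cv2.imwrite('pics/c2.png',o)
```

```text
far edge x= [-0.00422291  0.53359763] res 0.0006686111332451944
near [-0.00604923  0.41088252] res 0.0006839256104136523
right end [ 0.52119232 -0.30721925  0.045     ]
right end [ 0.50893583 -0.29747622  0.045     ]
right end [ 0.43649925 -0.24673757  0.045     ]
right end [ 0.42480535 -0.24653812  0.045     ]
left end [0.42552707 0.30652479 0.045     ]
left end [0.4161133  0.30824019 0.045     ]
chip [0.4458 0.1464 0.057 ]
chip [ 0.4555 -0.0049  0.057 ]
chip [ 0.4656 -0.0861  0.057 ]
blank [ 0.6888 -0.0257  0.04  ]
blank [ 0.7181 -0.2214  0.04  ]
blank [ 0.6801 -0.2266  0.04  ]
blank [ 0.6494 -0.0303  0.04  ]
board [0.7129 0.2467 0.01  ]
board [0.7269 0.0296 0.01  ]
board [0.6384 0.0235 0.01  ]
board [0.6238 0.2394 0.01  ]
spL [0.4901 0.207  0.126 ]
spR [0.4905 0.0086 0.126 ]
spL [0.4477 0.2048 0.126 ]
spR [0.4482 0.0077 0.126 ]
mat clicks
[ 0.5774 -0.3559  0.003 ]
[ 0.5905 -0.462   0.003 ]
[ 0.4842 -0.4765  0.003 ]
[ 0.469  -0.3719  0.003 ]
```

View pics/c2.png

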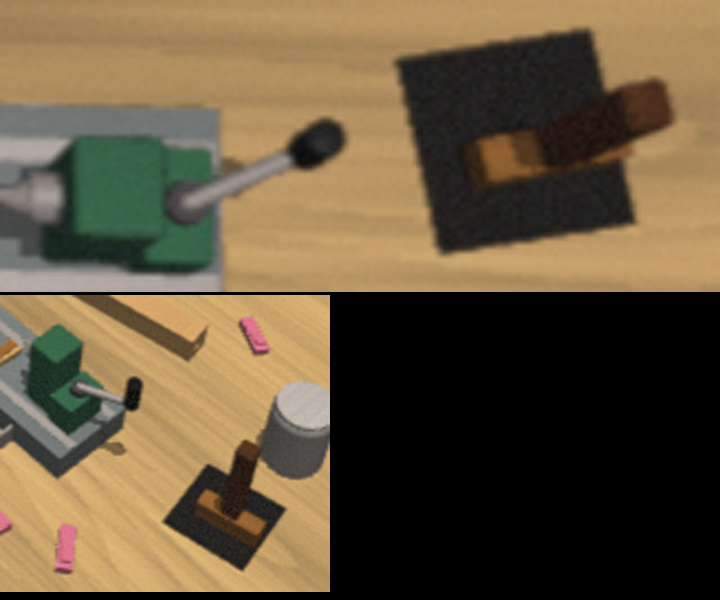

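The crops show the scraper standing parallel to its mat (handle top at crop (648,102)), and the lever with its knob at crop (322,142). I'll move over the spindle and work out the remaining points.

Run:
```python
from h import *
def D(x,y,z,n): print(n,np.round(onz('top',395+x/4.5,220+y/4.5,z),4))
D(648,102,.153,'handle top');D(470,163,.031,'foot left end');D(322,142,.145,'knob top');D(119,187,.150,'tailblock top');D(186,203,.115,'pivot')
# side crosscheck of handle top: crop2 scale2.2 offset(330,265), y-295
print(np.round(onz('side',330+247/2.2,265+(449-295)/2.2,.153),4),np.round(onz('side',330+134/2.2,265+(383-295)/2.2,.145),4),np.round(onz('side',330+57/2.2,265+(344-295)/2.2,.150),4))
print(tool((.470,.107,.2),0.3))
```

```text
handle top [ 0.5217 -0.4281  0.153 ]
foot left end [ 0.5107 -0.3821  0.031 ]
knob top [ 0.4991 -0.2726  0.145 ]
tailblock top [ 0.4735 -0.1733  0.15  ]
pivot [ 0.4721 -0.213   0.115 ]
[ 0.5191 -0.4321  0.153 ] [ 0.4998 -0.2806  0.145 ] [ 0.4714 -0.1811  0.15  ]
(array([  1.053,   9.657, -10.48 ]), np.float64(14.58))
```

Emit:
arm_command:
  motion:
    - [0.3, 1, -1, 1.4, 100]
    - [0.5, 2, -2, 2.8, 100]
    - [0.7, 3, -3, 4.2, 100]
    - [1.05, 4, -4, 5.6, 100]
    - [1.05, 5, -5, 7, 100]
    - [1.05, 6, -6, 8.4, 100]
    - [1.05, 7, -7, 9.8, 100]
    - [1.05, 8, -8, 11.2, 100]
    - [1.05, 9, -9, 12.6, 100]
    - [1.05, 9.66, -10, 14, 100]
  grip_force: 40

```text
time: 0.93
position: [0.3778, 0.2328, 0.202]
tcp_rot: [[-0.0, -0.999, -0.051], [-0.0, -0.051, 0.999], [-1.0, 0.0, -0.0]]
contact_force: [0.8, 1.0, -0.4]
width: 0.998
```

Run:
```python
from h import *
print(tool((.470,.107,.102),0.3),telemetry.state()['position'],telemetry.state()['qpos'])
```

```text
(array([ 2.499, -2.142, -3.257]), np.float64(0.52)) [0.37783275 0.23277487 0.20197366] [ 9.20359929e-01  1.11331022e-01 -4.74734228e-01 -2.77584992e-04
 -9.85117135e-01 -8.69277877e-01]
```

Emit:
arm_command:
  motion:
    - [0, -0.7, -1, 0.3, 100]
    - [0, -1.4, -2, 0.5, 100]
    - [0, -2.1, -3.26, 0.5, 100]
    - [0, -2.14, -3.26, 0.5, 100]
    - [0, -2.14, -3.26, 0.5, 100]
    - [0, -2.14, -3.26, 0.5, 100]
    - [0, -2.14, -3.26, 0.5, 100]
    - [0, -2.14, -3.26, 0.5, 100]
    - [0, -2.14, -3.26, 0.5, 100]
    - [0, -2.14, -3.26, 0.5, 100]

```text
time: 1.77
position: [0.4702, 0.1106, 0.2022]
tcp_rot: [[0.0, -1.0, -0.015], [0.0, -0.015, 1.0], [-1.0, -0.0, 0.0]]
contact_force: [-0.6, 0.2, -0.1]
width: 1.004
```

Run:
```python
from h import *
print(tool((.470,.107,.102),0.3),telemetry.state()['position'])
cap('top','top1.png')
```

```text
(array([ 2.506,  0.007, -0.091]), np.float64(0.11)) [0.47022742 0.110609   0.20224668]
```

Emit:
arm_command:
  motion:
    - [0.8, 0, -0.09, 0.1, 100]
    - [1.6, 0, -0.09, 0.1, 100]
    - [2.3, 0, -0.09, 0.1, 100]
    - [2.5, 0, -0.09, 0.1, 100]
    - [2.5, 0, -0.09, 0.1, 100]
    - [2.5, 0, -0.09, 0.1, 20]
    - [2.5, 0, -0.09, 0.1, 10]
    - [2.5, 0, -0.09, 0.1, 10]
    - [2.5, 0, -0.09, 0.1, 10]
    - [2.5, 0, -0.09, 0.1, 10]

```text
time: 2.65
position: [0.4717, 0.1065, 0.1037]
tcp_rot: [[0.003, -1.0, -0.004], [0.001, -0.004, 1.0], [-1.0, -0.003, 0.001]]
contact_force: [-0.6, -0.2, 2.6]
width: 0.358
```

Emit:
arm_command:
  motion:
    - [0, 0, 0, 0, 10]
    - [0, 0, 0, 0, 10]
    - [0, 0, 0, 0, 10]
    - [-0.3, 0, 0, 0, 10]
    - [-0.8, 0, 0, 0, 10]
    - [-1.5, 0, 0, 0, 10]
    - [-2.2, 0, 0, 0, 10]
    - [-2.5, 0, 0, 0, 10]
    - [-2.5, 0, 0, 0, 10]
    - [-2.5, 0, 0, 0, 10]

```text
time: 3.48
position: [0.4702, 0.106, 0.202]
tcp_rot: [[0.0, -1.0, -0.003], [0.001, -0.003, 1.0], [-1.0, -0.0, 0.001]]
contact_force: [0.2, 0.1, -1.8]
width: 0.363
```

Run:
```python
from h import *
print(tool((.6755,.135,.14),3.7),telemetry.state()['width'])
t=cap('top');s=cap('side')
cv2.imwrite('pics/g1.png',np.hstack([cv2.resize(t[160:350,190:450],(400,292)),cv2.resize(s[180:330,210:420],(400,292))])[:,:,::-1])
```

```text
(array([ 1.552, -5.134,  0.707]), np.float64(-0.7)) 0.36324329663205773
```

View pics/g1.png

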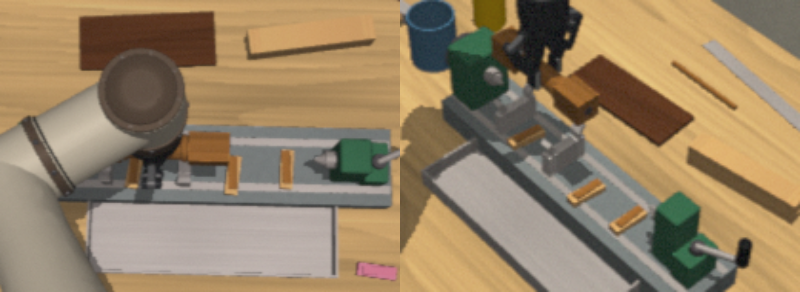

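The spindle is in the grip and clear of the saddles. The side view shows three chips on the bed.

Emit:
arm_command:
  motion:
    - [0, -0.6, 0.1, -0.1, 10]
    - [0, -1.4, 0.2, -0.2, 10]
    - [0, -2.2, 0.3, -0.4, 10]
    - [0, -3, 0.4, -0.5, 10]
    - [0, -3.8, 0.5, -0.6, 10]
    - [0, -4.5, 0.6, -0.7, 10]
    - [0.3, -5, 0.7, -0.7, 10]
    - [1, -5.13, 0.7, -0.7, 10]
    - [1.5, -5.13, 0.7, -0.7, 10]
    - [1.5, -5.13, 0.7, -0.7, 10]

```text
time: 4.42
position: [0.6719, 0.1335, 0.1331]
tcp_rot: [[-0.015, -0.998, -0.063], [-0.004, -0.063, 0.998], [-1.0, 0.016, -0.003]]
contact_force: [-0.5, 0.5, -3.3]
width: 0.363
```

Run:
```python
from h import *
print(tool((.6755,.135,.029),3.7),telemetry.state()['position'])
```

```text
(array([ 2.601, -0.133,  0.039]), np.float64(-0.02)) [0.67187031 0.13353639 0.13313317]
```

Emit:
arm_command:
  motion:
    - [0.3, -0.09, 0.03, 0, 10]
    - [0.9, -0.09, 0.03, 0, 10]
    - [1.5, -0.09, 0.03, 0, 10]
    - [2.1, -0.09, 0.03, 0, 10]
    - [2.5, -0.09, 0.03, 0, 10]
    - [2.6, -0.09, 0.03, 0, 10]
    - [2.6, -0.09, 0.03, 0, 10]
    - [2.6, -0.09, 0.03, 0, 10]
    - [2.6, -0.09, 0.03, 0, 10]
    - [2.6, -0.09, 0.03, 0, 10]

```text
time: 5.25
position: [0.6804, 0.1367, 0.0401]
tcp_rot: [[0.003, -0.998, -0.065], [0.001, -0.065, 0.998], [-1.0, -0.003, 0.001]]
contact_force: [-0.6, -0.1, -1.7]
width: 0.355
```

Emit:
arm_command:
  motion:
    - [0, 0, 0, 0, 50]
    - [0, 0, 0, 0, 60]
    - [0, 0, 0, 0, 60]
    - [0, 0, 0, 0, 60]
    - [-0.8, 0, 0, 0, 60]
    - [-1.8, 0, 0, 0, 80]
    - [-2.8, 0, 0, 0, 100]
    - [-3.8, 0, 0, 0, 100]
    - [-4.5, 0, 0, 0, 100]
    - [-4.5, 0, 0, 0, 100]

```text
time: 6.08
position: [0.6828, 0.1369, 0.2277]
tcp_rot: [[0.016, -0.998, -0.066], [0.004, -0.066, 0.998], [-1.0, -0.016, 0.003]]
contact_force: [0.5, -0.4, 1.2]
width: 1.004
```

Run:
```python
from h import *
print(tool((.521,-.429,.22),7))
print(telemetry.state()['qpos'])
```

```text
(array([  0.074,   4.972, -13.849]), np.float64(-0.64))
[ 0.43063371  0.5086418   0.16992431  0.00322617 -1.21633373 -0.36571287]
```

Emit:
arm_command:
  motion:
    - [0, 0.3, -0.6, -0.1, 100]
    - [0, 0.6, -1.5, -0.2, 100]
    - [0, 1, -2.5, -0.3, 100]
    - [0, 1.4, -3.5, -0.4, 100]
    - [0, 1.8, -4.5, -0.5, 100]
    - [0, 2.2, -5.5, -0.6, 100]
    - [0, 2.6, -6.5, -0.6, 100]
    - [0, 3, -7.5, -0.6, 100]
    - [0, 3.4, -8.5, -0.6, 100]
    - [0, 3.8, -9.5, -0.6, 100]

```text
time: 6.92
position: [0.5548, -0.2437, 0.2183]
tcp_rot: [[0.0, -0.993, -0.117], [-0.0, -0.117, 0.993], [-1.0, -0.0, -0.0]]
contact_force: [0.5, -0.5, 0.4]
width: 0.998
```

Emit:
arm_command:
  motion:
    - [0, 0.2, -1, 0, 100]
    - [0, 0.5, -2, 0, 100]
    - [0, 0.9, -3, 0, 100]
    - [0, 1.0, -4, 0, 100]
    - [0, 1.1, -4.4, 0, 100]
    - [0, 1.1, -4.5, 0, 100]
    - [0, 1.1, -4.5, 0, 100]
    - [0, 1.1, -4.5, 0, 100]
    - [0, 1.1, -4.5, 0, 100]
    - [0, 1.1, -4.5, 0, 100]

```text
time: 7.75
position: [0.5338, -0.4244, 0.2185]
tcp_rot: [[0.0, -0.993, -0.119], [-0.0, -0.119, 0.993], [-1.0, -0.0, -0.0]]
contact_force: [0.8, 0.8, 0.4]
width: 0.999
```

Run:
```python
from h import *
print(tool((.521,-.429,.14),7))
print(telemetry.state()['position'])
t=cap('top','top2.png')
cv2.imwrite('pics/c3.png',cv2.resize(t[160:350,190:450],None,fx=3,fy=3,interpolation=cv2.INTER_CUBIC)[:,:,::-1])
```

```text
(array([ 1.963,  0.332, -0.075]), np.float64(-0.03))
[ 0.53378335 -0.4244438   0.2185243 ]
```

View pics/c3.png

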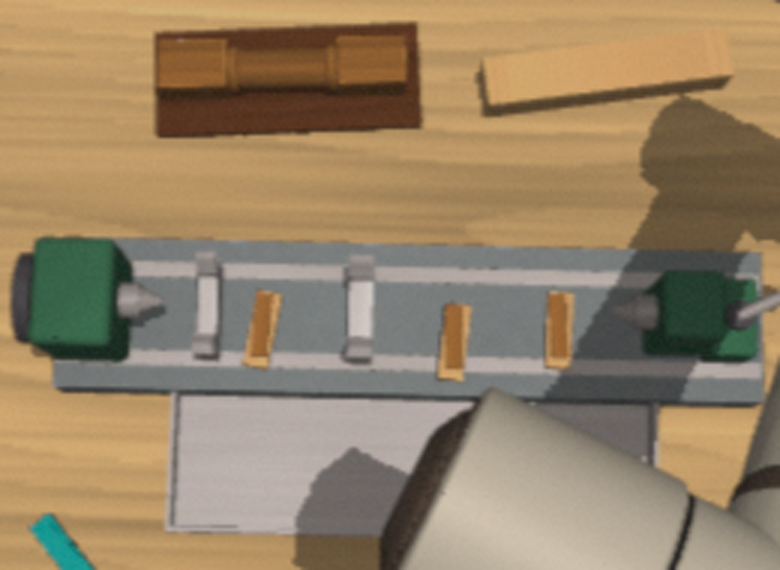

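The spindle lies on the board (crop (285,62)), towards the far edge; I'll compute by how much. The three chips are now fully seen at (263,328), (455,340) and (559,330).

Run:
```python
from h import *
def C(x,y,z,n=''): print(n,np.round(onz('top',190+x/3,160+y/3,z),4))
C(158,38,.05,'sp far L');C(406,34,.05,'far R');C(406,82,.05,'near R');C(160,88,.05,'near L')
C(263,328,.057,'chipA');C(455,340,.057,'B');C(559,330,.057,'C');C(208,330,.111,'saddleL');C(360,330,.111,'saddleR')
print(tool((.5205,-.430,.122),7))
```

```text
sp far L [0.6949 0.2381 0.05  ]
far R [0.704  0.0382 0.05  ]
near R [0.6638 0.0372 0.05  ]
near L [0.6532 0.2342 0.05  ]
chipA [0.4607 0.1432 0.057 ]
B [ 0.4555 -0.0057  0.057 ]
C [ 0.4656 -0.0861  0.057 ]
saddleL [0.4505 0.18   0.111 ]
saddleR [0.4537 0.0673 0.111 ]
(array([ 2.415,  0.347, -0.095]), np.float64(-0.03))
```

The spindle is centred at (0.679, 0.137), well on the board. Next is grasping the scraper.

Emit:
arm_command:
  motion:
    - [0, 0.35, -0.1, 0, 100]
    - [0, 0.35, -0.1, 0, 100]
    - [0.6, 0.35, -0.1, 0, 100]
    - [1.3, 0.35, -0.1, 0, 100]
    - [2, 0.35, -0.1, 0, 100]
    - [2.4, 0.35, -0.1, 0, 100]
    - [2.4, 0.35, -0.1, 0, 100]
    - [2.4, 0.35, -0.1, 0, 60]
    - [2.4, 0.35, -0.1, 0, 30]
    - [2.4, 0.35, -0.1, 0, 10]
  grip_force: 50

```text
time: 8.63
position: [0.5208, -0.4322, 0.1244]
tcp_rot: [[0.003, -0.993, -0.117], [-0.002, -0.117, 0.993], [-1.0, -0.003, -0.003]]
contact_force: [0.1, -0.5, 1.1]
width: 0.601
```

Emit:
arm_command:
  motion:
    - [0, 0, 0, 0, 5]
    - [0, 0, 0, 0, 5]
    - [0, 0, 0, 0, 5]
    - [0, 0, 0, 0, 5]
    - [-0.5, 0, 0, 0, 5]
    - [-1.2, 0, 0, 0, 5]
    - [-2, 0, 0, 0, 5]
    - [-2.4, 0, 0, 0, 5]
    - [-2.4, 0, 0, 0, 5]
    - [-2.4, 0, 0, 0, 5]

```text
time: 9.47
position: [0.5195, -0.431, 0.2177]
tcp_rot: [[0.0, -0.993, -0.117], [0.001, -0.117, 0.993], [-1.0, -0.0, 0.001]]
contact_force: [0.5, -0.1, -3.8]
width: 0.285
```

Run:
```python
from h import *
print(tool((.517,.1265,.22),0.3), telemetry.state()['position'],telemetry.state()['width'])
t=cap('top');s=cap('side')
cv2.imwrite('pics/g2.png',np.hstack([cv2.resize(t[180:330,420:620],(400,300)),cv2.resize(s[270:420,360:560],(400,300))])[:,:,::-1])
```

```text
(array([-0.04 , -1.563, 13.851]), np.float64(1.28)) [ 0.51946372 -0.43103861  0.21770043] 0.2846268181292083
```

View pics/g2.png

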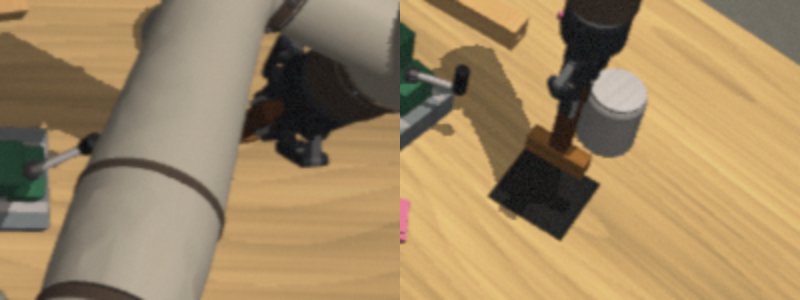

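Emit:
arm_command:
  motion:
    - [-0.8, 0, 0, 0, 5]
    - [-1.7, 0, 0.2, 0.1, 5]
    - [-2, -0.1, 0.9, 0.2, 5]
    - [-2, -0.2, 1.8, 0.3, 5]
    - [-2, -0.3, 2.8, 0.4, 5]
    - [-2, -0.4, 3.8, 0.5, 5]
    - [-2, -0.5, 4.8, 0.6, 5]
    - [-2, -0.6, 5.8, 0.7, 5]
    - [-2, -0.75, 6.8, 0.8, 5]
    - [-2, -0.9, 7.8, 0.9, 5]

```text
time: 10.4
position: [0.5175, -0.1156, 0.2959]
tcp_rot: [[-0.004, -0.999, -0.038], [0.0, -0.038, 0.999], [-1.0, 0.004, 0.001]]
contact_force: [0.7, -0.0, -2.3]
width: 0.279
```

Emit:
arm_command:
  motion:
    - [0, -0.1, 1, 0.1, 5]
    - [0, -0.2, 2, 0.2, 5]
    - [0, -0.3, 3, 0.3, 5]
    - [0, -0.4, 4, 0.35, 5]
    - [0, -0.5, 5, 0.4, 5]
    - [0, -0.6, 5.7, 0.4, 5]
    - [0, -0.7, 6, 0.4, 5]
    - [0, -0.7, 6.05, 0.4, 5]
    - [0, -0.7, 6.05, 0.4, 5]
    - [0, -0.7, 6.05, 0.4, 5]

```text
time: 11.23
position: [0.5371, 0.1244, 0.2969]
tcp_rot: [[-0.003, -1.0, -0.003], [-0.001, -0.003, 1.0], [-1.0, 0.003, -0.001]]
contact_force: [0.5, -0.8, -2.9]
width: 0.273
```

Run:
```python
from h import *
print(tool((.517,.126,.167),0.3), telemetry.state()['position'],telemetry.state()['width'])
t=cap('top');s=cap('side')
cv2.imwrite('pics/g3.png',np.hstack([cv2.resize(t[190:340,200:400],(400,300)),cv2.resize(s[150:300,200:400],(400,300))])[:,:,::-1])
```

```text
(array([3.249, 0.493, 0.045]), np.float64(-0.02)) [0.53705594 0.12444813 0.29691005] 0.27274078968759635
```

View pics/g3.png

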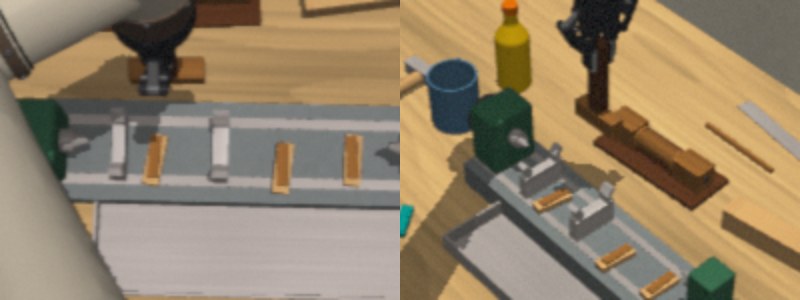

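The scraper is held level above the far side of the bed, over the saddle gap (foot at crop 128–205, row 70).

Run:
```python
from h import *
for u in (200+128/2,200+205/2): print(onz('top',u,190+70/2,.205))
```

```text
[0.5325495  0.16492242 0.205     ]
[0.53482556 0.08463983 0.205     ]
```

Emit:
arm_command:
  motion:
    - [0.3, 0.45, 0.05, 0, 5]
    - [0.8, 0.45, 0.05, 0, 5]
    - [1.4, 0.45, 0.05, 0, 5]
    - [1.9, 0.45, 0.05, 0, 5]
    - [2, 0.45, 0.05, 0, 5]
    - [2, 0.45, 0.05, 0, 5]
    - [2, 0.45, 0.05, 0, 5]
    - [2, 0.45, 0.05, 0, 5]
    - [2, 0.45, 0.05, 0, 5]
    - [2, 0.45, 0.05, 0, 5]

```text
time: 12.17
position: [0.5201, 0.1275, 0.2193]
tcp_rot: [[0.002, -1.0, -0.004], [0.001, -0.004, 1.0], [-1.0, -0.002, 0.001]]
contact_force: [0.3, 0.3, -2.6]
width: 0.28
```

Run:
```python
from h import *
print(tool((.519,.126,.167),0.3), telemetry.state()['position'],telemetry.state()['width'])
s=cap('side');t=cap('top')
cv2.imwrite('pics/g4.png',np.hstack([cv2.resize(t[200:300,240:340],(400,400)),cv2.resize(s[160:280,220:340],(400,400))])[:,:,::-1])
```

```text
(array([ 1.307,  0.031, -0.039]), np.float64(-0.02)) [0.5201081  0.12751463 0.21929187] 0.27962548043081437
```

View pics/g4.png

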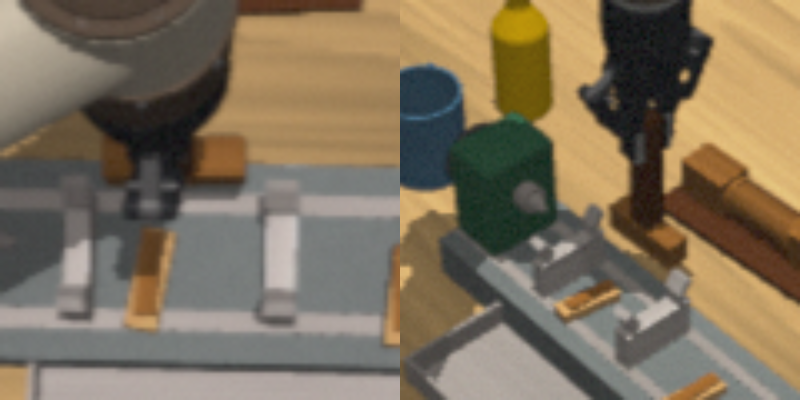

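The foot is centred over the gap, so I lower it and sweep chip A.

Emit:
arm_command:
  motion:
    - [0.3, 0, -0.03, 0, 5]
    - [0.7, 0, -0.03, 0, 5]
    - [1.1, 0, -0.03, 0, 5]
    - [1.3, 0, -0.03, 0, 5]
    - [1.3, 0, -0.03, 0, 5]
    - [1.3, 0, -0.03, 0, 5]
    - [1.3, 0.1, -0.03, 0, 5]
    - [1.3, 0.3, -0.03, 0, 5]
    - [1.3, 0.5, -0.03, 0, 5]
    - [1.3, 0.7, -0.03, 0, 5]

```text
time: 13.1
position: [0.4905, 0.1259, 0.1662]
tcp_rot: [[-0.0, -1.0, -0.004], [0.0, -0.004, 1.0], [-1.0, 0.0, 0.0]]
contact_force: [0.4, 0.5, -2.6]
width: 0.272
```

Emit:
arm_command:
  motion:
    - [0, 0.3, 0, 0, 5]
    - [0, 0.6, 0, 0, 5]
    - [0, 0.9, 0, 0, 5]
    - [0, 1.2, 0, 0, 5]
    - [0, 1.5, 0, 0, 5]
    - [0, 1.8, 0, 0, 5]
    - [0, 2.1, 0, 0, 5]
    - [0, 2.4, 0, 0, 5]
    - [0, 2.7, 0, 0, 5]
    - [0, 2.8, 0, 0, 5]

```text
time: 13.93
position: [0.3774, 0.125, 0.166]
tcp_rot: [[-0.001, -1.0, -0.004], [-0.0, -0.004, 1.0], [-1.0, 0.001, -0.0]]
contact_force: [-0.4, 0.5, -3.2]
width: 0.275
```

Run:
```python
from h import *
s=telemetry.state();print(s['position'],s['contact_force'],s['width'],s['tcp_rot'])
s=cap('side');t=cap('top')
cv2.imwrite('pics/g5.png',np.hstack([cv2.resize(t[200:350,220:420],(400,300)),cv2.resize(s[170:320,200:400],(400,300))])[:,:,::-1])
```

```text
[0.37742106 0.12503621 0.16603006] [-0.416821    0.50213204 -3.15642085] 0.27525788387438455 [[-1.08082078e-03 -9.99989622e-01 -4.42589363e-03]
 [-2.69534639e-04 -4.42560474e-03  9.99990171e-01]
 [-9.99999380e-01  1.08200309e-03 -2.64748556e-04]]
```

View pics/g5.png

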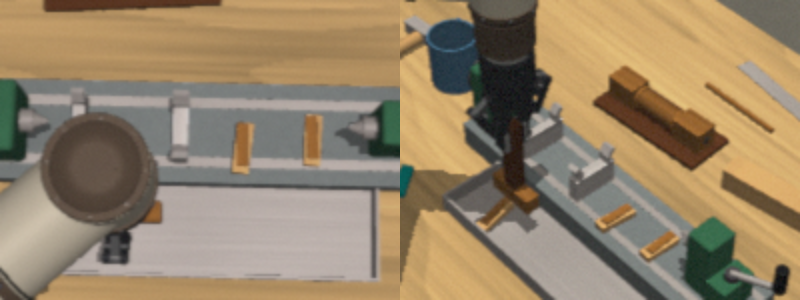

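Chip A dropped into the tray (side crop (495,212)). Now chip B at y≈-0.005 and then chip C.

Emit:
arm_command:
  motion:
    - [-0.7, 0, 0, 0, 5]
    - [-1.5, 0, 0, 0, 5]
    - [-2.2, 0, 0, 0, 5]
    - [-2.2, -0.3, -0.3, 0, 5]
    - [-2.2, -0.9, -0.9, 0, 5]
    - [-2.2, -1.5, -1.5, 0, 5]
    - [-2.2, -2.1, -2.1, 0, 5]
    - [-2.2, -2.7, -2.7, 0, 5]
    - [-2.2, -3.3, -3.1, 0, 5]
    - [-2.2, -3.6, -3.1, 0, 5]

```text
time: 14.87
position: [0.5269, -0.0006, 0.2535]
tcp_rot: [[0.0, -1.0, -0.0], [-0.001, -0.0, 1.0], [-1.0, -0.0, -0.001]]
contact_force: [-0.9, 1.4, -2.6]
width: 0.277
```

Emit:
arm_command:
  motion:
    - [0, 0, 0, 0, 5]
    - [0.3, 0, 0, 0, 5]
    - [0.8, 0, 0, 0, 5]
    - [1.4, 0, 0, 0, 5]
    - [2, 0, 0, 0, 5]
    - [2.2, 0, 0, 0, 5]
    - [2.2, 0, 0, 0, 5]
    - [2.2, 0.2, 0, 0, 5]
    - [2.2, 0.5, 0, 0, 5]
    - [2.2, 0.8, 0, 0, 5]

```text
time: 15.7
position: [0.4914, 0.0022, 0.1663]
tcp_rot: [[0.0, -1.0, -0.004], [0.0, -0.004, 1.0], [-1.0, -0.0, 0.0]]
contact_force: [-0.1, -0.3, -2.3]
width: 0.274
```

Emit:
arm_command:
  motion:
    - [0, 0.3, 0, 0, 5]
    - [0, 0.6, 0, 0, 5]
    - [0, 0.9, 0, 0, 5]
    - [0, 1.2, 0, 0, 5]
    - [0, 1.5, 0, 0, 5]
    - [0, 1.8, 0, 0, 5]
    - [0, 2.1, 0, 0, 5]
    - [0, 2.4, 0, 0, 5]
    - [0, 2.7, 0, 0, 5]
    - [0, 2.8, 0, 0, 5]

```text
time: 16.53
position: [0.3778, 0.0013, 0.1662]
tcp_rot: [[-0.001, -1.0, -0.004], [0.0, -0.004, 1.0], [-1.0, 0.001, 0.0]]
contact_force: [-0.9, -0.2, -2.6]
width: 0.274
```

Run:
```python
from h import *
s=telemetry.state();print(s['position'],s['contact_force'],s['width'])
print(tool((.521,-.086,.25),0.3))
t=cap('top','top3.png')
```

```text
[0.37780482 0.00127769 0.16615136] [-0.91223124 -0.21836335 -2.6484086 ] 0.27414214099830453
(array([-2.1  , -3.569, -2.196]), np.float64(-0.01))
```

Emit:
arm_command:
  motion:
    - [-0.7, 0, 0, 0, 5]
    - [-1.5, 0, 0, 0, 5]
    - [-2.2, 0, 0, 0, 5]
    - [-2.2, -0.3, -0.3, 0, 5]
    - [-2.2, -0.9, -0.9, 0, 5]
    - [-2.2, -1.5, -1.5, 0, 5]
    - [-2.2, -2.1, -2.1, 0, 5]
    - [-2.2, -2.7, -2.15, 0, 5]
    - [-2.2, -3.3, -2.15, 0, 5]
    - [-2.2, -3.6, -2.15, 0, 5]

```text
time: 17.42
position: [0.5273, -0.0846, 0.2534]
tcp_rot: [[0.001, -1.0, -0.003], [-0.001, -0.003, 1.0], [-1.0, -0.001, -0.001]]
contact_force: [-0.4, 0.0, -3.1]
width: 0.28
```

Emit:
arm_command:
  motion:
    - [0, 0, 0, 0, 5]
    - [0.3, 0, 0, 0, 5]
    - [0.8, 0, 0, 0, 5]
    - [1.4, 0, 0, 0, 5]
    - [2, 0, 0, 0, 5]
    - [2.2, 0, 0, 0, 5]
    - [2.2, 0, 0, 0, 5]
    - [2.2, 0.2, 0, 0, 5]
    - [2.2, 0.5, 0, 0, 5]
    - [2.2, 0.8, 0, 0, 5]

```text
time: 18.25
position: [0.4917, -0.0839, 0.1664]
tcp_rot: [[0.0, -1.0, -0.004], [0.0, -0.004, 1.0], [-1.0, -0.0, 0.0]]
contact_force: [-0.5, 0.8, -2.8]
width: 0.275
```

Emit:
arm_command:
  motion:
    - [0, 0.3, 0, 0, 5]
    - [0, 0.6, 0, 0, 5]
    - [0, 0.9, 0, 0, 5]
    - [0, 1.2, 0, 0, 5]
    - [0, 1.5, 0, 0, 5]
    - [0, 1.8, 0, 0, 5]
    - [0, 2.1, 0, 0, 5]
    - [0, 2.4, 0, 0, 5]
    - [0, 2.7, 0, 0, 5]
    - [0, 2.8, 0, 0, 5]

```text
time: 19.08
position: [0.3779, -0.0846, 0.1661]
tcp_rot: [[-0.001, -1.0, -0.004], [0.0, -0.004, 1.0], [-1.0, 0.001, 0.0]]
contact_force: [-0.0, -0.2, -3.7]
width: 0.278
```

Emit:
arm_command:
  motion:
    - [-0.7, 0, 0, 0, 5]
    - [-1.5, 0, 0, 0, 5]
    - [-2.4, 0, 0, 0, 5]
    - [-3.2, 0, 0, 0, 5]
    - [-3.4, 0, 0, 0, 5]
    - [-3.4, -0.3, -0.8, 0, 5]
    - [-3.4, -0.8, -1.6, 0, 5]
    - [-3.4, -1.2, -2.5, 0, 5]
    - [-3.4, -1.6, -3.4, 0, 5]
    - [-3.4, -1.8, -4, 0, 5]

```text
time: 19.92
position: [0.4541, -0.2467, 0.3007]
tcp_rot: [[-0.001, -1.0, -0.003], [-0.0, -0.003, 1.0], [-1.0, 0.001, -0.0]]
contact_force: [0.4, 0.7, -2.1]
width: 0.271
```

Run:
```python
from h import *
s=telemetry.state();print(s['position'],s['width'])
print(tool((.521,-.430,.25),7))
t=cap('top');s=cap('side')
cv2.imwrite('pics/g6.png',np.hstack([cv2.resize(t[200:350,200:450],(400,300)),cv2.resize(s[180:360,210:410],(400,300))])[:,:,::-1])
```

```text
[ 0.4541362  -0.24665533  0.30071489] 0.27132050704828065
(array([ 1.266, -1.66 , -4.588]), np.float64(-1.37))
```

View pics/g6.png

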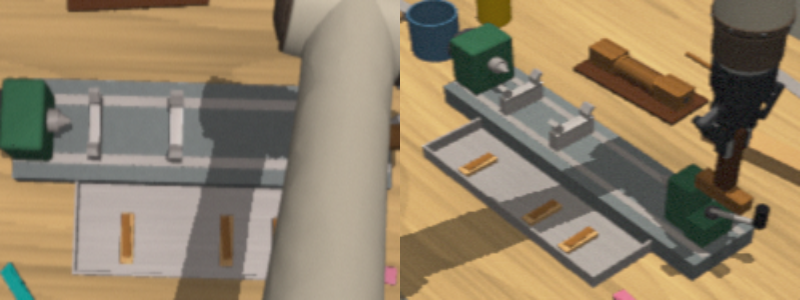

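All three chips lie in the tray and the bed is bare. The scraper goes back to its mat.

Emit:
arm_command:
  motion:
    - [0, -0.3, -0.6, -0.2, 5]
    - [0, -0.6, -1.4, -0.5, 5]
    - [0, -0.9, -2.2, -0.8, 5]
    - [0, -1.2, -3, -1.1, 5]
    - [0, -1.5, -3.8, -1.37, 5]
    - [0, -1.8, -4.3, -1.37, 5]
    - [0, -1.8, -4.35, -1.37, 5]
    - [0, -1.8, -4.35, -1.37, 5]
    - [0, -1.8, -4.35, -1.37, 5]
    - [0, -1.8, -4.35, -1.37, 5]

```text
time: 20.85
position: [0.5254, -0.4166, 0.3022]
tcp_rot: [[-0.0, -0.992, -0.124], [0.001, -0.124, 0.992], [-1.0, 0.0, 0.001]]
contact_force: [0.4, -0.4, -1.9]
width: 0.273
```

Run:
```python
from h import *
print(telemetry.state()['position'],tool((.527,-.420,.1245),7))
```

```text
[ 0.52540975 -0.41658819  0.30216042] (array([ 4.441, -0.03 , -0.092]), np.float64(0.03))
```

Emit:
arm_command:
  motion:
    - [0.4, 0, -0.1, 0, 5]
    - [1.1, 0, -0.1, 0, 5]
    - [1.8, 0, -0.1, 0, 5]
    - [2.5, 0, -0.1, 0, 5]
    - [3.2, 0, -0.1, 0, 5]
    - [3.8, 0, -0.1, 0, 5]
    - [4.2, 0, -0.1, 0, 5]
    - [4.3, 0, -0.1, 0, 5]
    - [4.35, 0, -0.1, 0, 5]
    - [4.35, 0, -0.1, 0, 5]

```text
time: 21.68
position: [0.5268, -0.4216, 0.1294]
tcp_rot: [[0.001, -0.992, -0.124], [-0.001, -0.124, 0.992], [-1.0, -0.001, -0.001]]
contact_force: [-0.1, -0.1, -2.7]
width: 0.279
```

Emit:
arm_command:
  motion:
    - [0.03, 0, 0, 0, 5]
    - [0.06, 0, 0, 0, 5]
    - [0.09, 0, 0, 0, 5]
    - [0.09, 0, 0, 0, 5]
    - [0.09, 0, 0, 0, 5]
    - [0.09, 0, 0, 0, 5]
    - [0.09, 0, 0, 0, 5]
    - [0.09, 0, 0, 0, 5]
    - [0.09, 0, 0, 0, 5]
    - [0.09, 0, 0, 0, 5]

```text
time: 22.52
position: [0.5262, -0.4218, 0.1245]
tcp_rot: [[-0.0, -0.992, -0.123], [0.0, -0.123, 0.992], [-1.0, 0.0, 0.0]]
contact_force: [-0.3, -0.7, -2.7]
width: 0.277
```

Emit:
arm_command:
  motion:
    - [0.02, 0, 0, 0, 5]
    - [0.03, 0, 0, 0, 5]
    - [0.04, 0, 0, 0, 5]
    - [0.05, 0, 0, 0, 5]
    - [0.05, 0, 0, 0, 5]
    - [0.05, 0, 0, 0, 5]
    - [0.05, 0, 0, 0, 5]
    - [0.05, 0, 0, 0, 5]
    - [0.05, 0, 0, 0, 5]
    - [0.05, 0, 0, 0, 5]

```text
time: 23.35
position: [0.5263, -0.4219, 0.1234]
tcp_rot: [[0.0, -0.992, -0.123], [-0.001, -0.123, 0.992], [-1.0, -0.0, -0.001]]
contact_force: [-1.4, 1.8, 5.3]
width: 0.275
```

Emit:
arm_command:
  motion:
    - [0, 0, 0, 0, 35]
    - [0, 0, 0, 0, 50]
    - [0, 0, 0, 0, 70]
    - [0, 0, 0, 0, 100]
    - [0, 0, 0, 0, 100]
    - [-0.5, 0, 0, 0, 100]
    - [-1.2, 0, 0, 0, 100]
    - [-2, 0, 0, 0, 100]
    - [-3, 0, 0, 0, 100]
    - [-3.2, 0, 0, 0, 100]

```text
time: 24.18
position: [0.5284, -0.424, 0.2587]
tcp_rot: [[0.01, -0.992, -0.124], [-0.008, -0.124, 0.992], [-1.0, -0.009, -0.01]]
contact_force: [0.5, -1.7, 1.9]
width: 1.004
```

Emit:
arm_command:
  motion:
    - [0, -0.4, 0.6, 0, 100]
    - [0, -0.9, 1.3, 0, 100]
    - [0, -1.4, 2, 0, 100]
    - [0, -1.9, 2.7, 0, 100]
    - [0, -2.5, 3.5, 0, 100]
    - [0, -2.5, 3.5, 0, 100]
    - [0, -2.5, 3.5, 0, 100]
    - [0, -2.5, 3.5, 0, 100]
    - [0, -2.5, 3.5, 0, 100]
    - [0, -2.5, 3.5, 0, 100]

```text
time: 25.02
position: [0.6076, -0.2717, 0.2505]
tcp_rot: [[-0.0, -0.993, -0.121], [-0.0, -0.121, 0.993], [-1.0, 0.0, -0.0]]
contact_force: [0.5, -0.6, 0.5]
width: 0.998
```

Run:
```python
from h import *
print(telemetry.state()['position'],tool((.684,-.126,.1),8.7))
t=cap('top','top4.png');s=cap('side','side4.png')
a=cv2.resize(t[140:290,200:570],(740,300));b=cv2.resize(s[230:380,350:500],(300,300))
o=np.zeros((600,740,3),np.uint8);o[:300]=a;o[300:,:300]=b
cv2.imwrite('pics/g7.png',o[:,:,::-1])
```

```text
[ 0.60759362 -0.27174078  0.250512  ] (array([ 3.762, -2.339,  3.385]), np.float64(-0.34))
```

View pics/g7.png

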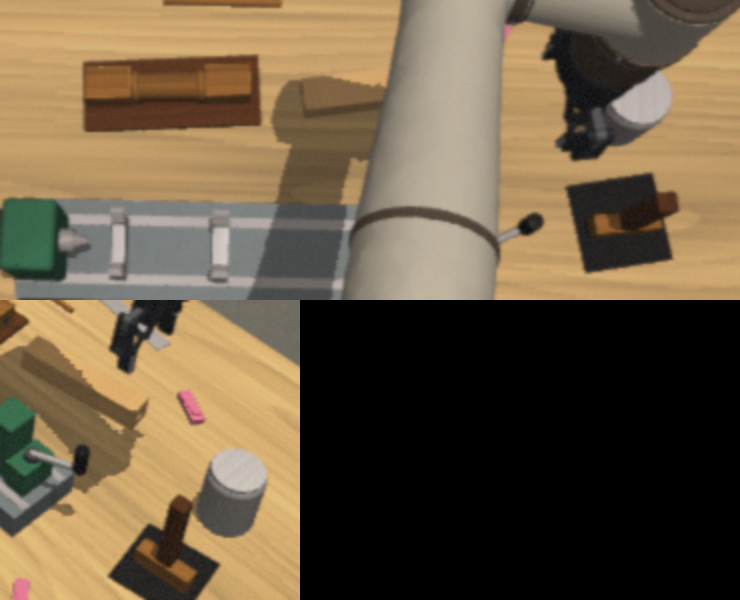

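The scraper stands upright on its mat (crop (628,225)) and the tin is untouched. The blank is where it was (left end at crop (302,90)). I'll go over it.

Emit:
arm_command:
  motion:
    - [0, -0.4, 0.6, 0, 100]
    - [0, -0.9, 1.3, 0, 100]
    - [0.5, -1.4, 2, -0.2, 100]
    - [1, -1.9, 2.7, -0.34, 100]
    - [1.5, -2.34, 3.39, -0.34, 100]
    - [2, -2.34, 3.39, -0.34, 100]
    - [2.2, -2.34, 3.39, -0.34, 100]
    - [2.2, -2.34, 3.39, -0.34, 100]
    - [2.2, -2.34, 3.39, -0.34, 100]
    - [2.2, -2.34, 3.39, -0.34, 100]

```text
time: 25.95
position: [0.6849, -0.126, 0.1644]
tcp_rot: [[0.003, -0.989, -0.151], [-0.001, -0.151, 0.989], [-1.0, -0.003, -0.001]]
contact_force: [-0.8, 0.4, -0.7]
width: 1.0
```

Run:
```python
from h import *
print(telemetry.state()['position'],tool((.684,-.126,.021),8.7))
s=cap('side','side5.png');s=s[200:340,340:480]
cv2.imwrite('pics/g8.png',cv2.resize(s,(560,560),interpolation=cv2.INTER_CUBIC)[:,:,::-1])
```

```text
[ 0.68489907 -0.12597317  0.16442108] (array([3.585, 0.032, 0.006]), np.float64(-0.0))
```

View pics/g8.png

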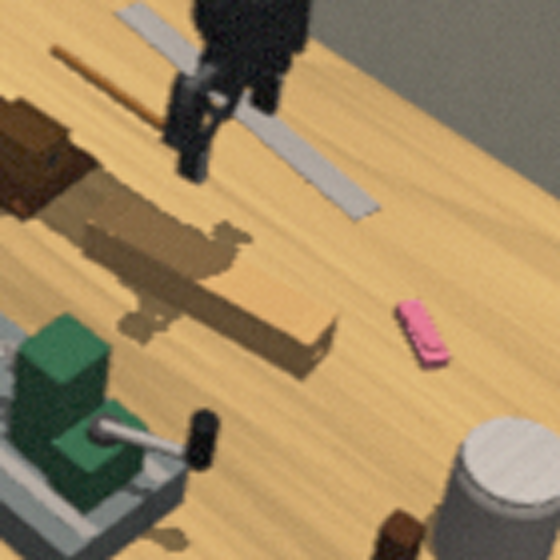

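The jaws hang over the blank and line up with it. Its top corners are at about (87,232), (303,350), (337,320) and (120,195). I'll cross-check the position and then grasp.

Run:
```python
from h import *
P=np.array([onz('side',340+x/4,200+y/4,.04) for x,y in ((87,230),(303,350),(337,318),(122,200))]);print(np.round(P,4),P.mean(0))
```

```text
[[ 0.642  -0.0455  0.04  ]
 [ 0.6736 -0.2325  0.04  ]
 [ 0.7158 -0.2285  0.04  ]
 [ 0.6848 -0.0408  0.04  ]] [ 0.67904538 -0.13683047  0.04      ]
```

Emit:
arm_command:
  motion:
    - [0.4, 0, 0, 0, 100]
    - [1, 0, 0, 0, 100]
    - [1.7, 0, 0, 0, 100]
    - [2.4, 0, 0, 0, 100]
    - [3, 0, 0, 0, 100]
    - [3.4, 0, 0, 0, 100]
    - [3.55, 0, 0, 0, 100]
    - [3.55, 0, 0, 0, 100]
    - [3.55, 0, 0, 0, 60]
    - [3.55, 0, 0, 0, 20]
  grip_force: 50

```text
time: 26.83
position: [0.6859, -0.1248, 0.0228]
tcp_rot: [[0.004, -0.988, -0.153], [-0.0, -0.153, 0.988], [-1.0, -0.004, -0.001]]
contact_force: [0.0, -0.9, 1.0]
width: 0.751
```

Emit:
arm_command:
  motion:
    - [0, 0, 0, 0, 10]
    - [0, 0, 0, 0, 10]
    - [0, 0, 0, 0, 10]
    - [0, 0, 0, 0, 10]
    - [0, 0, 0, 0, 10]
    - [-0.5, 0, 0, 0, 10]
    - [-1.2, 0, 0, 0, 10]
    - [-2, 0, 0, 0, 10]
    - [-3, 0, 0, 0, 10]
    - [-4, 0, 0, 0, 10]

```text
time: 27.67
position: [0.6828, -0.1243, 0.1799]
tcp_rot: [[-0.005, -0.988, -0.152], [0.001, -0.152, 0.988], [-1.0, 0.005, 0.001]]
contact_force: [0.8, 0.4, -2.3]
width: 0.46
```

Emit:
arm_command:
  motion:
    - [-0.5, 0, 0, 0, 10]
    - [-0.5, 0, 0, 0, 10]
    - [-0.5, 0, 0, 0, 10]
    - [-0.5, 0, 0, 0, 10]
    - [-0.5, 0, 0, 0, 10]
    - [-0.5, 0, 0, 0, 10]
    - [-0.5, 0, 0, 0, 10]
    - [-0.5, 0, 0, 0, 10]
    - [-0.5, 0, 0, 0, 10]
    - [-0.5, 0, 0, 0, 10]

```text
time: 28.5
position: [0.6844, -0.1244, 0.2002]
tcp_rot: [[-0.0, -0.988, -0.153], [0.0, -0.153, 0.988], [-1.0, 0.0, 0.0]]
contact_force: [-0.8, 0.3, -2.3]
width: 0.46
```

Run:
```python
from h import *
s=telemetry.state();print(s['position'],s['width'],tool((.4715,.1055,.2),0.3))
```

```text
[ 0.68436543 -0.12443685  0.20024768] 0.45995920426624837 (array([0.008, 4.382, 6.493]), np.float64(1.7))
```

Emit:
arm_command:
  motion:
    - [0, 0.3, 0.5, 0.2, 10]
    - [0, 0.7, 1.1, 0.4, 10]
    - [0, 1.2, 1.8, 0.6, 10]
    - [0, 1.7, 2.5, 0.8, 10]
    - [0, 2.2, 3.2, 1, 10]
    - [0, 2.7, 3.9, 1.2, 10]
    - [0, 3.2, 4.6, 1.4, 10]
    - [0, 3.7, 5.3, 1.6, 10]
    - [0, 4.2, 6, 1.7, 10]
    - [0, 4.38, 6.5, 1.7, 10]

```text
time: 29.33
position: [0.4687, 0.1067, 0.201]
tcp_rot: [[-0.0, -1.0, -0.005], [0.001, -0.005, 1.0], [-1.0, 0.0, 0.001]]
contact_force: [1.0, 0.1, -2.6]
width: 0.46
```

Emit:
arm_command:
  motion:
    - [0, 0, 0, 0, 10]
    - [0, 0, 0, 0, 10]
    - [0, 0, 0, 0, 10]
    - [0, 0, 0, 0, 10]
    - [0, 0, 0, 0, 10]
    - [0, 0, 0, 0, 10]
    - [0, 0, 0, 0, 10]
    - [0, 0, 0, 0, 10]
    - [0, 0, 0, 0, 10]
    - [0, 0, 0, 0, 10]

```text
time: 30.17
position: [0.4716, 0.1056, 0.2004]
tcp_rot: [[-0.0, -1.0, -0.005], [-0.0, -0.005, 1.0], [-1.0, 0.0, -0.0]]
contact_force: [0.3, 0.9, -1.7]
width: 0.46
```

Run:
```python
from h import *
s=telemetry.state();print(s['position'],s['width'],tool((.4715,.108,.11),0.3))
t=cap('top');s=cap('side')
cv2.imwrite('pics/g9.png',np.hstack([cv2.resize(t[200:300,200:333],(400,300),interpolation=cv2.INTER_CUBIC),cv2.resize(s[180:300,220:380],(400,300),interpolation=cv2.INTER_CUBIC)])[:,:,::-1])
```

```text
[0.47160687 0.10563365 0.20043285] 0.4604051345473049 (array([2.261e+00, 2.000e-03, 5.900e-02]), np.float64(-0.01))
```

View pics/g9.png

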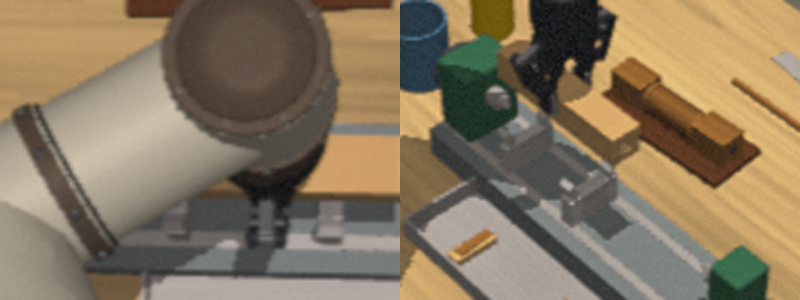

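The blank is held level over the saddles (right-end top corners at side-crop about (612,143) and (640,127)).

Run:
```python
from h import *
for x,y in ((612,143),(640,127)): print(onz('side',220+(x-400)/2.5,180+y/2.5,.218))
```

```text
[ 0.44879791 -0.00303594  0.218     ]
[ 0.48828752 -0.0043965   0.218     ]
```

Emit:
arm_command:
  motion:
    - [0.2, 0, 0.12, 0, 10]
    - [0.5, 0, 0.12, 0, 10]
    - [0.9, 0, 0.12, 0, 10]
    - [1.3, 0, 0.12, 0, 10]
    - [1.7, 0, 0.12, 0, 10]
    - [2, 0, 0.12, 0, 10]
    - [2.2, 0, 0.12, 0, 10]
    - [2.28, 0, 0.12, 0, 10]
    - [2.28, 0, 0.12, 0, 10]
    - [2.28, 0, 0.12, 0, 10]

```text
time: 31.1
position: [0.4717, 0.1108, 0.1094]
tcp_rot: [[0.0, -1.0, -0.005], [0.0, -0.005, 1.0], [-1.0, -0.0, 0.0]]
contact_force: [0.1, -0.7, -2.5]
width: 0.461
```

Emit:
arm_command:
  motion:
    - [0, 0, 0, 0, 10]
    - [0, 0, 0, 0, 10]
    - [0, 0, 0, 0, 60]
    - [0, 0, 0, 0, 75]
    - [0, 0, 0, 0, 75]
    - [-0.2, 0, 0, 0, 75]
    - [-0.8, 0, 0, 0, 75]
    - [-1.6, 0, 0, 0, 100]
    - [-2.4, 0, 0, 0, 100]
    - [-2.6, 0, 0, 0, 100]

```text
time: 31.93
position: [0.4743, 0.1116, 0.2195]
tcp_rot: [[0.01, -1.0, -0.006], [0.004, -0.006, 1.0], [-1.0, -0.01, 0.004]]
contact_force: [0.4, 0.7, 0.4]
width: 0.998
```

Emit:
arm_command:
  motion:
    - [0, 0, -0.6, 0, 100]
    - [0, 0, -1.4, 0, 100]
    - [0, 0, -2.2, 0, 100]
    - [0, 0, -3, 0, 100]
    - [0, 0, -3.8, 0, 100]
    - [0, 0, -4.6, 0, 100]
    - [0, 0, -5.4, 0, 100]
    - [0, 0, -6.2, 0, 100]
    - [0, 0, -7, 0, 100]
    - [0, 0, -7.05, 0, 100]

```text
time: 32.77
position: [0.4727, -0.1752, 0.2137]
tcp_rot: [[0.0, -1.0, -0.0], [-0.001, -0.0, 1.0], [-1.0, -0.0, -0.001]]
contact_force: [0.2, 0.3, 0.3]
width: 1.004
```

Run:
```python
from h import *
s=telemetry.state();print(s['position'],s['width'],tool((.473,-.1745,.125),0.3))
t=cap('top');s=cap('side')
cv2.imwrite('pics/g10.png',np.hstack([cv2.resize(t[200:310,190:337],(400,300),interpolation=cv2.INTER_CUBIC),cv2.resize(s[190:310,220:380],(400,300),interpolation=cv2.INTER_CUBIC)])[:,:,::-1])
```

```text
[ 0.47269271 -0.17522063  0.21372394] 1.004345264094108 (array([ 2.218, -0.007,  0.02 ]), np.float64(-0.06))
```

View pics/g10.png

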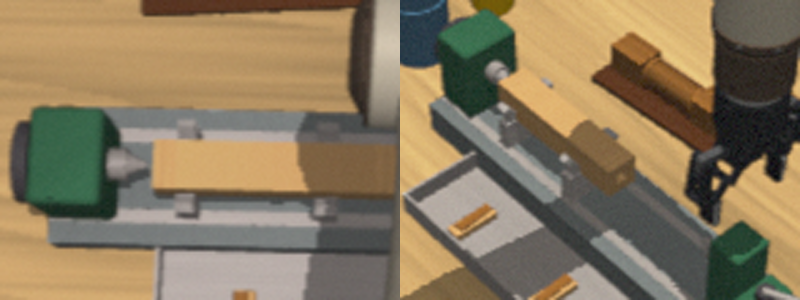

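The blank sits straight in both saddles, with the headstock tip just short of its hole. I grip the tailstock next.

Emit:
arm_command:
  motion:
    - [0.4, 0, 0.02, 0, 100]
    - [0.9, 0, 0.02, 0, 100]
    - [1.5, 0, 0.02, 0, 100]
    - [2, 0, 0.02, 0, 100]
    - [2.2, 0, 0.02, 0, 100]
    - [2.2, 0, 0.02, 0, 100]
    - [2.2, 0, 0.02, 0, 70]
    - [2.2, 0, 0.02, 0, 40]
    - [2.2, 0, 0.02, 0, 30]
    - [2.2, 0, 0.02, 0, 30]
  grip_force: 40

```text
time: 33.7
position: [0.475, -0.1705, 0.1272]
tcp_rot: [[0.005, -1.0, -0.006], [-0.001, -0.006, 1.0], [-1.0, -0.005, -0.001]]
contact_force: [2.3, 1.3, 4.2]
width: 0.577
```

Emit:
arm_command:
  motion:
    - [0, 0, 0, 0, 30]
    - [0, 0, 0, 0, 30]
    - [0, 0, 0, 0, 30]
    - [0, 0, 0.1, 0, 30]
    - [0, 0, 0.3, 0, 30]
    - [0, 0, 0.5, 0, 30]
    - [0, 0, 0.7, 0, 30]
    - [0, 0, 0.9, 0, 30]
    - [0, 0, 1, 0, 30]
    - [0, 0, 1, 0, 30]

```text
time: 34.53
position: [0.4748, -0.1308, 0.1272]
tcp_rot: [[0.005, -1.0, -0.006], [-0.001, -0.006, 1.0], [-1.0, -0.005, -0.001]]
contact_force: [3.2, 0.3, 6.3]
width: 0.583
```

Run:
```python
from h import *
s=telemetry.state();print(s['position'],s['width'],s['contact_force'])
```

```text
[ 0.47482339 -0.13078367  0.12723679] 0.5832229777825182 [3.21970796 0.28060509 6.25799645]
```

Emit:
arm_command:
  motion:
    - [0, 0, 0.1, 0, 30]
    - [0, 0, 0.3, 0, 30]
    - [0, 0, 0.5, 0, 30]
    - [0, 0, 0.7, 0, 30]
    - [0, 0, 0.9, 0, 30]
    - [0, 0, 1.1, 0, 30]
    - [0, 0, 1.3, 0, 30]
    - [0, 0, 1.5, 0, 30]
    - [0, 0, 1.7, 0, 30]
    - [0, 0, 1.9, 0, 30]

```text
time: 35.37
position: [0.4744, -0.0555, 0.1272]
tcp_rot: [[0.005, -1.0, -0.006], [-0.002, -0.006, 1.0], [-1.0, -0.005, -0.002]]
contact_force: [4.0, -8.0, 5.2]
width: 0.579
```

```bash
cat >> h.py <<'E'
def tail():
    out=[]
    for n in('top','side'):
        hsv=cv2.cvtColor(cap(n),cv2.COLOR_RGB2HSV); m=cv2.inRange(hsv,(60,80,20),(88,255,255))
        k,l,st,c=cv2.connectedComponentsWithStats(m); out+=[(n,st[i].tolist()) for i in range(1,k) if st[i,4]>80]
    return out
E
python3 - <<'E'
from h import *
s=telemetry.state();print(s['position'],s['width'],s['contact_force'],tail())
E
```

```text
[ 0.47442566 -0.05549306  0.12720102] 0.5792171660861699 [ 3.96356784 -8.032873    5.23879532] [('top', [199, 240, 34, 39, 1122]), ('top', [374, 267, 17, 12, 157]), ('top', [200, 332, 21, 23, 172]), ('side', [235, 194, 30, 42, 788]), ('side', [196, 252, 11, 16, 83]), ('side', [314, 256, 32, 47, 734])]
```

Emit:
arm_command:
  motion:
    - [0, 0, 0.1, 0, 30]
    - [0, 0, 0.18, 0, 30]
    - [0, 0, 0.26, 0, 30]
    - [0, 0, 0.34, 0, 30]
    - [0, 0, 0.42, 0, 30]
    - [0, 0, 0.5, 0, 30]
    - [0, 0, 0.58, 0, 30]
    - [0, 0, 0.66, 0, 30]
    - [0, 0, 0.74, 0, 30]
    - [0, 0, 0.8, 0, 30]

```text
time: 36.3
position: [0.4743, -0.0235, 0.1272]
tcp_rot: [[0.005, -1.0, -0.006], [-0.002, -0.006, 1.0], [-1.0, -0.005, -0.002]]
contact_force: [4.6, -6.3, 4.8]
width: 0.58
```

Emit:
arm_command:
  motion:
    - [0, 0, 0.03, 0, 30]
    - [0, 0, 0.06, 0, 30]
    - [0, 0, 0.09, 0, 30]
    - [0, 0, 0.11, 0, 30]
    - [0, 0, 0.13, 0, 30]
    - [0, 0, 0.15, 0, 30]
    - [0, 0, 0.17, 0, 30]
    - [0, 0, 0.19, 0, 30]
    - [0, 0, 0.2, 0, 30]
    - [0, 0, 0.2, 0, 30]

```text
time: 37.13
position: [0.4742, -0.0156, 0.1272]
tcp_rot: [[0.005, -1.0, -0.006], [-0.001, -0.006, 1.0], [-1.0, -0.005, -0.001]]
contact_force: [4.0, -5.8, 5.3]
width: 0.58
```

Emit:
arm_command:
  motion:
    - [0, 0, 0.01, 0, 30]
    - [0, 0, 0.02, 0, 30]
    - [0, 0, 0.03, 0, 30]
    - [0, 0, 0.04, 0, 30]
    - [0, 0, 0.05, 0, 30]
    - [0, 0, 0.06, 0, 30]
    - [0, 0, 0.07, 0, 30]
    - [0, 0, 0.08, 0, 30]
    - [0, 0, 0.09, 0, 30]
    - [0, 0, 0.09, 0, 30]

```text
time: 37.97
position: [0.4742, -0.0122, 0.1272]
tcp_rot: [[0.005, -1.0, -0.006], [-0.002, -0.006, 1.0], [-1.0, -0.005, -0.002]]
contact_force: [4.5, -6.9, 5.4]
width: 0.574
```

Run:
```python
from h import *
s=telemetry.state();print(s['position'],s['contact_force'],tail())
```

```text
[ 0.47420058 -0.01222042  0.12719603] [ 4.49147813 -6.89073675  5.37198043] [('top', [199, 240, 31, 39, 908]), ('top', [353, 266, 19, 12, 164]), ('top', [200, 332, 21, 23, 176]), ('side', [235, 194, 30, 42, 761]), ('side', [305, 248, 30, 46, 734]), ('side', [197, 252, 10, 16, 85])]
```

Emit:
arm_command:
  motion:
    - [0, 0, 0.01, 0, 30]
    - [0, 0, 0.02, 0, 30]
    - [0, 0, 0.03, 0, 30]
    - [0, 0, 0.04, 0, 30]
    - [0, 0, 0.05, 0, 30]
    - [0, 0, 0.05, 0, 30]
    - [0, 0, 0.05, 0, 30]
    - [0, 0, 0.05, 0, 30]
    - [0, 0, 0.05, 0, 30]
    - [0, 0, 0.05, 0, 30]

```text
time: 38.9
position: [0.4742, -0.0103, 0.1272]
tcp_rot: [[0.005, -1.0, -0.006], [-0.002, -0.006, 1.0], [-1.0, -0.005, -0.002]]
contact_force: [4.2, -9.0, 5.6]
width: 0.578
```

Emit:
arm_command:
  motion:
    - [0, 0, 0.01, 0, 30]
    - [0, 0, 0.02, 0, 30]
    - [0, 0, 0.03, 0, 30]
    - [0, 0, 0.04, 0, 30]
    - [0, 0, 0.05, 0, 30]
    - [0, 0, 0.05, 0, 30]
    - [0, 0, 0.05, 0, 30]
    - [0, 0, 0.05, 0, 30]
    - [0, 0, 0.05, 0, 30]
    - [0, 0, 0.05, 0, 30]

```text
time: 39.73
position: [0.4742, -0.0093, 0.1272]
tcp_rot: [[0.005, -1.0, -0.006], [-0.003, -0.006, 1.0], [-1.0, -0.005, -0.003]]
contact_force: [5.8, -13.3, 5.0]
width: 0.578
```

Emit:
arm_command:
  motion:
    - [0, 0, 0.01, 0, 30]
    - [0, 0, 0.02, 0, 30]
    - [0, 0, 0.03, 0, 30]
    - [0, 0, 0.04, 0, 30]
    - [0, 0, 0.04, 0, 30]
    - [0, 0, 0.04, 0, 30]
    - [0, 0, 0.04, 0, 30]
    - [0, 0, 0.04, 0, 30]
    - [0, 0, 0.04, 0, 30]
    - [0, 0, 0.04, 0, 30]

```text
time: 40.57
position: [0.4741, -0.0087, 0.1272]
tcp_rot: [[0.004, -1.0, -0.006], [-0.005, -0.006, 1.0], [-1.0, -0.004, -0.005]]
contact_force: [6.8, -17.7, 3.1]
width: 0.581
```

Run:
```python
from h import *
s=telemetry.state();print(s['position'],s['contact_force'],tail())
```

```text
[ 0.47411626 -0.0087159   0.12717774] [  6.81880262 -17.73034662   3.14185885] [('top', [199, 240, 32, 39, 840]), ('top', [351, 266, 20, 12, 174]), ('top', [200, 332, 21, 23, 159]), ('side', [235, 194, 30, 42, 749]), ('side', [304, 247, 30, 47, 743]), ('side', [196, 252, 11, 16, 85])]
```

The push force climbed from about 6 N to 18 N with almost no further travel, so the blank is snug (tail ≈ 0.162). I release and go round behind the lever knob.

Emit:
arm_command:
  motion:
    - [0, 0, 0, 0, 65]
    - [0, 0, 0, 0, 80]
    - [0, 0, 0, 0, 85]
    - [0, 0, 0, 0, 85]
    - [-0.4, 0, 0, 0, 85]
    - [-1, 0, 0, 0, 85]
    - [-1.7, 0, 0, 0, 60]
    - [-2.3, 0, 0, 0, 20]
    - [-2.3, -0.3, -0.3, 0, 0]
    - [-2.3, -0.6, -0.6, 0, 0]

```text
time: 41.5
position: [0.4969, -0.0286, 0.2194]
tcp_rot: [[0.004, -1.0, -0.007], [0.001, -0.007, 1.0], [-1.0, -0.004, 0.001]]
contact_force: [0.3, 0.4, -0.6]
width: 0.291
```

Emit:
arm_command:
  motion:
    - [0, -0.5, -0.6, 0, 0]
    - [0, -1.1, -1.4, 0, 0]
    - [0, -1.1, -2.1, 0, 0]
    - [0, -1.1, -2.1, 0, 0]
    - [0, -1.1, -2.1, 0, 0]
    - [0, -1.1, -2.1, 0, 0]
    - [0, -1.1, -2.1, 0, 0]
    - [0, -1.1, -2.1, 0, 0]
    - [0, -1.1, -2.1, 0, 0]
    - [0, -1.1, -2.1, 0, 0]

```text
time: 42.33
position: [0.5406, -0.1124, 0.2175]
tcp_rot: [[0.0, -1.0, -0.006], [0.0, -0.006, 1.0], [-1.0, -0.0, 0.0]]
contact_force: [-0.2, -0.4, -0.0]
width: -0.0
```

Run:
```python
from h import *
s=telemetry.state();print(s['position'],s['width'],s['contact_force'],tool((.54,-.114,.128),0.3),tail())
for n,o in (('side',0),('top',0)):
    im=cap(n); p=pix(n,(.4985,-.114,.125));print(n,p)
    x,y=np.round(p).astype(int);g=im.max(2)[y-25:y+25,x-25:x+25]
    k,l,st,c=cv2.connectedComponentsWithStats((g<45).astype(np.uint8)); print([(st[i,4],(c[i]+(x-25,y-25)).round(1), st[i,:4]) for i in range(1,k) if st[i,4]>15])
```

```text
[ 0.540574   -0.11239335  0.21754763] -0.0003312584411400712 [-0.16008617 -0.4488283  -0.02965946] (array([ 2.239,  0.015, -0.04 ]), np.float64(0.01)) [('top', [200, 240, 33, 39, 1121]), ('top', [358, 251, 13, 11, 99]), ('top', [361, 265, 10, 14, 95]), ('top', [200, 332, 21, 23, 172]), ('side', [235, 194, 30, 42, 763]), ('side', [304, 247, 31, 46, 832]), ('side', [196, 252, 11, 16, 86])]
side [344.99920589 274.42726266]
[(np.int32(76), array([346.5, 275.6]), array([24, 20,  6, 14], dtype=int32))]
top [392.40435416 251.37824581]
[(np.int32(135), array([402.8, 229.4]), array([27,  0, 23, 10], dtype=int32)), (np.int32(52), array([391.4, 250.3]), array([21, 20,  9, 10], dtype=int32))]
```

The knob shows at side (346.5,275.6) and top (391.4,250.3), within 2 px of the prediction. I descend and swing it.

Emit:
arm_command:
  motion:
    - [0.4, 0, 0, 0, 0]
    - [0.9, 0, 0, 0, 0]
    - [1.5, 0, 0, 0, 0]
    - [2, 0, 0, 0, 0]
    - [2.22, 0, 0, 0, 0]
    - [2.22, 0, 0, 0, 0]
    - [2.22, 0.1, 0, 0, 0]
    - [2.22, 0.2, 0, 0, 0]
    - [2.22, 0.3, 0, 0, 0]
    - [2.22, 0.4, 0, 0, 0]

```text
time: 43.37
position: [0.5249, -0.1132, 0.1298]
tcp_rot: [[0.003, -1.0, -0.005], [0.0, -0.005, 1.0], [-1.0, -0.003, 0.0]]
contact_force: [2.2, -1.1, -1.0]
width: -0.003
```

Emit:
arm_command:
  motion:
    - [0, 0.15, -0.03, 0, 0]
    - [0, 0.3, -0.06, 0, 0]
    - [0, 0.45, -0.08, 0, 0]
    - [0, 0.6, -0.08, 0, 0]
    - [0, 0.75, -0.06, 0, 0]
    - [0, 0.9, -0.03, 0, 0]
    - [0, 1.05, 0, 0, 0]
    - [0, 1.2, 0.06, 0, 0]
    - [0, 1.3, 0.1, 0, 0]
    - [0, 1.3, 0.1, 0, 0]

```text
time: 44.2
position: [0.4712, -0.109, 0.1283]
tcp_rot: [[-0.002, -1.0, -0.005], [0.0, -0.005, 1.0], [-1.0, 0.002, 0.0]]
contact_force: [1.3, 0.5, 0.3]
width: -0.004
```

Run:
```python
from h import *
s=telemetry.state();print(s['position'],s['contact_force'],tail()[-3:])
im=cap('side');g=im.max(2)[240:330,290:380]
k,l,st,c=cv2.connectedComponentsWithStats((g<45).astype(np.uint8)); print([(st[i,4],(c[i]+(290,240)).round(1), onz('side',*(c[i]+(290,240)),.124).round(4)) for i in range(1,k) if st[i,4]>30])
```

```text
[ 0.47116481 -0.10903253  0.12834397] [1.28524948 0.48715672 0.27845621] [('side', [235, 194, 30, 42, 754]), ('side', [304, 248, 25, 46, 689]), ('side', [196, 252, 11, 16, 89])]
[(np.int32(836), array([338.2, 259.8]), array([ 0.5235, -0.0611,  0.124 ]))]
```

Emit:
arm_command:
  motion:
    - [0, 0.05, 0.03, 0, 0]
    - [0, 0.1, 0.06, 0, 0]
    - [0, 0.15, 0.09, 0, 0]
    - [0, 0.2, 0.12, 0, 0]
    - [0, 0.25, 0.16, 0, 0]
    - [0, 0.28, 0.18, 0, 0]
    - [0, 0.31, 0.2, 0, 0]
    - [0, 0.34, 0.2, 0, 0]
    - [0, 0.36, 0.2, 0, 0]
    - [0, 0.36, 0.2, 0, 0]

```text
time: 45.18
position: [0.4611, -0.1012, 0.1292]
tcp_rot: [[0.007, -1.0, -0.006], [0.0, -0.006, 1.0], [-1.0, -0.007, 0.0]]
contact_force: [7.4, -1.2, -3.3]
width: -0.0
```

Emit:
arm_command:
  motion:
    - [0, 0.02, 0.02, 0, 0]
    - [0, 0.04, 0.04, 0, 0]
    - [0, 0.06, 0.06, 0, 0]
    - [0, 0.08, 0.08, 0, 0]
    - [0, 0.1, 0.1, 0, 0]
    - [0, 0.1, 0.1, 0, 0]
    - [0, 0.1, 0.1, 0, 0]
    - [0, 0.1, 0.1, 0, 0]
    - [0, 0.1, 0.1, 0, 0]
    - [0, 0.1, 0.1, 0, 0]

```text
time: 46.02
position: [0.4586, -0.0968, 0.13]
tcp_rot: [[0.01, -1.0, -0.006], [0.001, -0.006, 1.0], [-1.0, -0.01, 0.001]]
contact_force: [7.8, 0.7, -2.1]
width: -0.002
```

Emit:
arm_command:
  motion:
    - [0, 0.03, 0.01, 0, 0]
    - [0, 0.06, 0.02, 0, 0]
    - [0, 0.09, 0.03, 0, 0]
    - [0, 0.12, 0.04, 0, 0]
    - [0, 0.15, 0.05, 0, 0]
    - [0, 0.15, 0.05, 0, 0]
    - [0, 0.15, 0.05, 0, 0]
    - [0, 0.15, 0.05, 0, 0]
    - [0, 0.15, 0.05, 0, 0]
    - [0, 0.15, 0.05, 0, 0]

```text
time: 46.85
position: [0.4523, -0.094, 0.13]
tcp_rot: [[0.01, -1.0, -0.006], [0.002, -0.006, 1.0], [-1.0, -0.01, 0.002]]
contact_force: [6.6, 5.9, -0.0]
width: -0.001
```

Emit:
arm_command:
  motion:
    - [0, -0.3, 0, 0, 0]
    - [0, -0.8, 0, 0, 0]
    - [0, -1, 0, 0, 0]
    - [-1, -1, 0, 0, 0]
    - [-2, -1, 0, 0, 0]
    - [-3, -1.5, 0, 0, 0]
    - [-3.5, -2.5, -0.6, 0, 0]
    - [-3.5, -3.3, -1.4, 0, 0]
    - [-3.5, -4, -2.2, 0, 0]
    - [-3.5, -4, -3, 0, 0]

```text
time: 47.68
position: [0.6107, -0.2125, 0.268]
tcp_rot: [[0.0, -1.0, -0.008], [0.001, -0.008, 1.0], [-1.0, -0.0, 0.001]]
contact_force: [1.4, 0.4, -0.7]
width: 0.001
```

Emit:
arm_command:
  motion:
    - [0, 0, -1, 0, 0]
    - [0, 0, -2, 0, 0]
    - [0, 0, -3, 0, 0]
    - [0, 0, -4, 0, 0]
    - [0, 0, -5, 0, 0]
    - [0, 0, -5, 0, 0]
    - [0, 0, -5, 0, 0]
    - [0, 0, -5, 0, 0]
    - [0, 0, -5, 0, 0]
    - [0, 0, -5, 0, 0]

```text
time: 48.52
position: [0.6095, -0.4112, 0.269]
tcp_rot: [[0.0, -1.0, -0.007], [0.0, -0.007, 1.0], [-1.0, -0.0, 0.0]]
contact_force: [-0.0, 0.1, 0.5]
width: -0.001
```

Run:
```python
from h import *
s=telemetry.state();print(s['position'],tail())
ts={}
for n in('side','top'):
    im=cap(n,n+'9.png'); p=pix(n,(.434,-.11,.125))
    x,y=np.round(p).astype(int);g=im.max(2)[y-30:y+30,x-30:x+30]
    k,l,st,c=cv2.connectedComponentsWithStats((g<45).astype(np.uint8)); print(n,p,[(st[i,4],(c[i]+(x-30,y-30)).round(1), onz(n,*(c[i]+(x-30,y-30)),.124).round(4)) for i in range(1,k) if st[i,4]>15])
    for a in (.0,.9,1.04,1.1,1.2): 
      for a0 in (.41,.6):
        print(n,a,a0,pix(n,(.4725+.065*np.sin(a0-a),-.0555-.065*np.cos(a0-a),.125)).round(1))
```

```text
[ 0.60945919 -0.41120099  0.26898329] [('top', [199, 240, 34, 40, 1130]), ('top', [336, 249, 35, 26, 572]), ('top', [200, 332, 21, 23, 165]), ('side', [236, 194, 29, 42, 745]), ('side', [304, 247, 31, 47, 779])]
side [326.80794148 285.30422832] [(np.int32(98), array([328.5, 286. ]), array([ 0.4363, -0.1143,  0.124 ]))]
side 0.0 0.41 [345.3 274.7]
side 0.0 0.6 [346.6 271.5]
side 0.9 0.41 [329.7 284.4]
side 0.9 0.6 [333.9 283.3]
side 1.04 0.41 [326.4 284.9]
side 1.04 0.6 [330.8 284.2]
side 1.1 0.41 [324.9 284.9]
side 1.1 0.6 [329.4 284.5]
side 1.2 0.41 [322.5 284.9]
side 1.2 0.6 [327.1 284.8]
top [390.54535149 280.31397192] [(np.int32(72), array([390.7, 277.9]), array([ 0.4395, -0.1105,  0.124 ]))]
top 0.0 0.41 [392.9 251.4]
top 0.0 0.6 [390.2 246.6]
top 0.9 0.41 [391.9 276.8]
top 0.9 0.6 [394.  271.7]
top 1.04 0.41 [389.6 280.2]
top 1.04 0.6 [392.5 275.5]
top 1.1 0.41 [388.5 281.6]
top 1.1 0.6 [391.7 277. ]
top 1.2 0.41 [386.5 283.7]
top 1.2 0.6 [390.2 279.5]
```

The knob has swung only about 1.0 rad: the finger slid to its corner because I followed too far in +y. I'll push again with the finger centred on the knob.

Emit:
arm_command:
  motion:
    - [0, 0.3, 0.7, 0, 0]
    - [0, 0.7, 1.6, 0, 0]
    - [0, 1.1, 2.5, 0, 0]
    - [0, 1.5, 3.4, 0, 0]
    - [0, 1.9, 4.3, 0, 0]
    - [0, 2.3, 5.2, 0, 0]
    - [0, 2.7, 6.1, 0, 0]
    - [0, 3.1, 7, 0, 0]
    - [0, 3.3, 7.43, 0, 0]
    - [0, 3.3, 7.43, 0, 0]

```text
time: 49.55
position: [0.474, -0.1133, 0.2696]
tcp_rot: [[0.002, -1.0, -0.009], [0.001, -0.009, 1.0], [-1.0, -0.002, 0.001]]
contact_force: [-0.7, 0.4, 0.3]
width: -0.002
```

Emit:
arm_command:
  motion:
    - [0.5, 0, 0, 0, 0]
    - [1.2, 0, 0, 0, 0]
    - [2, 0, 0, 0, 0]
    - [2.8, 0, 0, 0, 0]
    - [3.3, 0, 0, 0, 0]
    - [3.53, 0, 0, 0, 0]
    - [3.53, 0, 0, 0, 0]
    - [3.53, 0, 0, 0, 0]
    - [3.53, 0, 0, 0, 0]
    - [3.53, 0, 0, 0, 0]

```text
time: 50.38
position: [0.477, -0.1162, 0.1289]
tcp_rot: [[0.004, -1.0, -0.005], [0.0, -0.005, 1.0], [-1.0, -0.004, 0.0]]
contact_force: [0.6, 0.0, -0.0]
width: 0.004
```

Emit:
arm_command:
  motion:
    - [0, 0.1, 0.05, 0, 0]
    - [0, 0.2, 0.08, 0, 0]
    - [0, 0.3, 0.1, 0, 0]
    - [0, 0.37, 0.12, 0, 0]
    - [0, 0.44, 0.15, 0, 0]
    - [0, 0.51, 0.18, 0, 0]
    - [0, 0.58, 0.2, 0, 0]
    - [0, 0.65, 0.22, 0, 0]
    - [0, 0.7, 0.22, 0, 0]
    - [0, 0.7, 0.22, 0, 0]

```text
time: 51.22
position: [0.461, -0.1075, 0.1307]
tcp_rot: [[0.031, -0.999, -0.01], [-0.001, -0.01, 1.0], [-1.0, -0.031, -0.001]]
contact_force: [24.4, -8.9, -14.8]
width: -0.001
```

Emit:
arm_command:
  motion:
    - [0, 0.03, 0.01, 0, 0]
    - [0, 0.06, 0.02, 0, 0]
    - [0, 0.09, 0.03, 0, 0]
    - [0, 0.12, 0.04, 0, 0]
    - [0, 0.15, 0.05, 0, 0]
    - [0, 0.17, 0.05, 0, 0]
    - [0, 0.2, 0.05, 0, 0]
    - [0, 0.2, 0.05, 0, 0]
    - [0, 0.2, 0.05, 0, 0]
    - [0, 0.2, 0.05, 0, 0]

```text
time: 52.05
position: [0.4605, -0.1052, 0.1325]
tcp_rot: [[0.047, -0.999, -0.012], [-0.001, -0.013, 1.0], [-0.999, -0.047, -0.002]]
contact_force: [38.1, -12.6, -22.1]
width: -0.0
```

The force rose to 38 N with no motion, which is the lever's stop. I back off and withdraw for a final check.

Emit:
arm_command:
  motion:
    - [0, -0.3, 0, 0, 0]
    - [0, -0.6, 0, 0, 0]
    - [0, -1, -0.1, 0, 0]
    - [-0.6, -1.2, -0.2, 0, 0]
    - [-1.4, -1.2, -0.2, 0, 0]
    - [-2.3, -1.2, -0.2, 0, 0]
    - [-3.2, -1.5, -0.6, 0, 0]
    - [-3.5, -2, -1.4, 0, 0]
    - [-3.5, -2.6, -2.2, 0, 0]
    - [-3.5, -3.2, -3, 0, 0]

```text
time: 52.88
position: [0.5691, -0.2259, 0.2696]
tcp_rot: [[0.004, -1.0, -0.006], [-0.0, -0.006, 1.0], [-1.0, -0.004, -0.0]]
contact_force: [1.6, 0.0, 0.3]
width: 0.001
```

Emit:
arm_command:
  motion:
    - [0, -0.3, -1, 0, 0]
    - [0, -0.6, -2, 0, 0]
    - [0, -0.6, -3, 0, 0]
    - [0, -0.6, -4, 0, 0]
    - [0, -0.6, -5, 0, 0]
    - [0, -0.6, -5, 0, 0]
    - [0, -0.6, -5, 0, 0]
    - [0, -0.6, -5, 0, 0]
    - [0, -0.6, -5, 0, 0]
    - [0, -0.6, -5, 0, 0]

```text
time: 53.72
position: [0.5936, -0.4233, 0.268]
tcp_rot: [[0.0, -1.0, -0.007], [-0.0, -0.007, 1.0], [-1.0, -0.0, -0.0]]
contact_force: [-0.7, 0.8, -0.7]
width: -0.001
```

Run:
```python
from h import *
s=telemetry.state();print(s['position'],s['time'],tail())
ims={}
for n in('side','top'):
    im=ims[n]=cap(n,n+'10.png'); p=pix(n,(.434,-.11,.125))
    x,y=np.round(p).astype(int);g=im.max(2)[y-30:y+30,x-30:x+30]
    k,l,st,c=cv2.connectedComponentsWithStats((g<45).astype(np.uint8)); print(n,[(st[i,4],(c[i]+(x-30,y-30)).round(1)) for i in range(1,k) if st[i,4]>15])
a=cv2.resize(ims['top'][150:330,190:430],(800,600),interpolation=cv2.INTER_CUBIC)[:330] if 0 else cv2.resize(ims['top'][215:305,190:430],(800,300),interpolation=cv2.INTER_CUBIC)
b=cv2.resize(ims['side'][150:300,210:360],(300,300),interpolation=cv2.INTER_CUBIC)
c=cv2.resize(ims['top'][80:350,80:560],(500,281))
o=np.zeros((600,800,3),np.uint8);o[:300]=a;o[300:,:300]=b;o[300:581,300:]=c
cv2.imwrite('pics/fin.png',o[:,:,::-1])
```

```text
[ 0.59357823 -0.4232979   0.26800395] 53.7167 [('top', [199, 240, 34, 40, 1122]), ('top', [336, 249, 35, 28, 674]), ('top', [200, 332, 21, 23, 166]), ('side', [235, 194, 30, 42, 754]), ('side', [304, 247, 31, 46, 782])]
side [(np.int32(100), array([328.2, 285.7]))]
top [(np.int32(75), array([390. , 278.5]))]
```

View pics/fin.png

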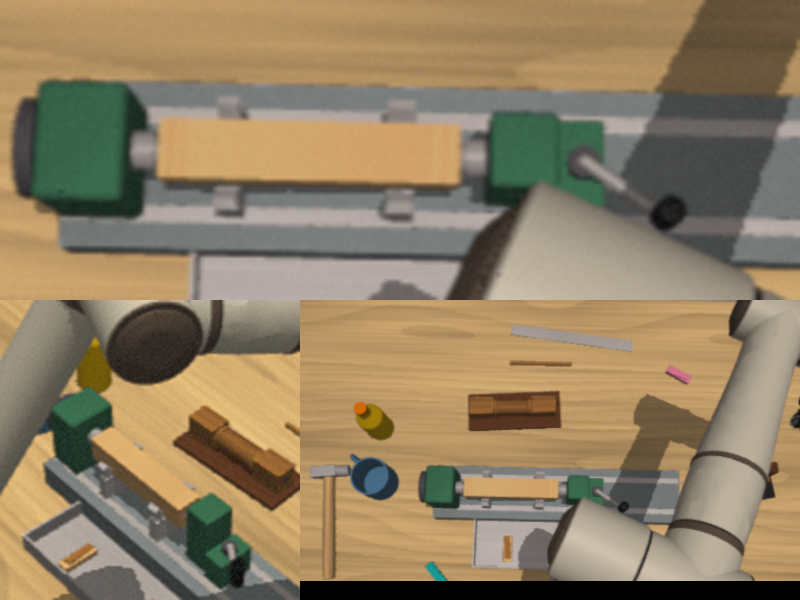

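The final view shows the blank level with both points sunk in its ends, and the lever over on the robot's side at its stop. The spindle is on the board, the bed is clear, and the bystanders are unmoved. I hand in the job.

```bash
python3 -c "
from h import *
print(order.close_job())"
```

```text
the job is handed in; nothing more can be done
None
```

I carried out the whole job in the order asked and handed it in at about 54 s. I could not confirm that the lever is fully locked.

- **Spindle:** it was lifted from the saddles and dropped about 10 mm onto the dark board. It lies near the board's centre, well inside the edges.
- **Chips:** only three were on the bed, and the scraper pushed all of them into the tray. The bed was bare in the picture taken afterwards.
- **Scraper:** it stood upright on its mat when last seen clearly. The arm hid it in the last picture.
- **Blank:** it was laid in the saddles, then the tailstock was slid up about 0.16 m. The push force rose from about 6 to 18 N with almost no further movement. In the last picture both points are sunk in the ends.
- **Lever:** on my first push the finger slid to the edge of the knob, so I pushed again. The second push met a hard stop at 38 N. My image estimate of the swing is about 1.0 rad against the 1.2 rad stated. The stop angle would fit the full 1.2 if the lever did not start quite at 0.

The two cameras also disagreed by 5–10 mm on positions along the bed, and I allowed for that when placing the blank. The glue bottle, mug, hammer, tin and the coloured look-alikes were not touched.

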